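# Make up two oil-burner repair kits in foam-lined trays

## Robot

A 6-joint arm with a two-finger parallel gripper is mounted at the origin on the work surface. World frame = base frame: x ahead of the robot, y to its left, z up, the work surface at z = 0. Lengths are in m, angles in rad, forces in N, time in s.
With the tool pointing down it reaches from about 0.275 to 0.975 m from the base axis. Payload 8.4 kg.
Tool frame: the origin (TCP) lies midway between the tips of the shut fingers; the grasp point (between the pads) lies 19 mm behind it; z points along the fingers, x is the direction in which the jaws open and shut, and the axes are right-handed (so a half turn about z gives the same grasp; the last joint's range is limited). The gripper opens to 92 mm and grips with 3 to 60 N. Pads are 20 mm wide; open, the fingers measure 128 mm over their backs; the gripper's body (75 mm by 189 mm) begins 69 mm behind the grasp point.
Start: joints at [-1.275, 0.353, 1.633, -0, 1.155, -0.002], TCP at [0.183, -0.597, 0.215] pointing down, gripper open.
Joint ranges: [-2.63, 2.63], [-0.92, 2.1], [0.06, 2.66], [-1.3, 4.44], [0, 2.69], [-3.02, 3.02]. Speed limits (rad/s): [2.22, 2.22, 2.79, 3.14, 3.14, 3.14].

## Interface

Orientations are given as a rotation vector (axis times angle).
In Python, from workcell import monitor, cams, job gives the robot as it stands. The module is installed in compiled form; this text tells all that it offers.
- The arm moves only by the tool carry_out, never from a script. Its argument "increments" is a list of rows, each an object with "dp": the shift along the tool's x, y, z in units of 0.04 m (1.0 is 0.04 m), a list of three; "angular": the turn, a rotation vector about the tool's x, y, z in units of 4 degrees (1.0 is 4 degrees), a list of three. In form: [{"dp": [tx, ty, tz], "angular": [ax, ay, az]}, ...]. A call has 1 to 20 rows; each row shifts and turns the pose as measured when the row begins, along the tool's axes as they then stand; what a row does not reach is not made up. A row lasts 1/12 s, in which the tool goes at most 41.7 mm and 7.16 degrees, less where a joint would pass 70% of its speed; a pose out of reach is approached as far as the arm can. A call with a number of a shift or a turn outside -1 to 1 is refused whole. A call with a gripper value outside its range is refused whole. "gripper" is the opening, from 0 (shut) to 1 (fully open), set as the call begins (left out, the last holds). The fingers move at their own pace and stop on an object; "newtons" is the grip in N (left out, the last holds). Time passes only in rows, so rows that do not move let the fingers close. It gives the time, the measured TCP pose, the force and the opening at its end, in the units of the state.
- monitor.read_state(): the state, without advancing time (a new reading comes with each control period).
- cams.snapshot(name): name is "side" or "top"; returns the picture (480x640x3 uint8, red, green, blue); there is no depth.
- cams.calibration(name): a dict with "fx", "fy", "cx", "cy" (pixels), "cam_to_world" (4x4, takes a point from camera to world coordinates). Camera axes: x right, y down, z forward; pixel columns grow to the right and rows downward; lengths in m; the calibration is good to about 2 mm. A picture is of the moment at which its call begins. calibration takes no time and is no camera call.
- job.finish_job(): hands the job in, once; it reports no verdict.
The state is a dict: "t": time; "joint_positions": joint angles; "qd": joint speeds; "effort": joint torques, N m; "ee_pos": TCP position; "tool_rot": TCP orientation; "contact_force": force on the tool from outside, world axes, zero at the start; "wrist_torque": the same for the moment, N m; "opening": opening from 0.0 (shut) to 1.0 (fully open).
Only numpy, scipy, OpenCV 4.12 (cv2) and the standard library are available. Lean on these libraries where they do the work, as an engineer would, in place of code of your own. Each camera call takes 0.05 s, during which the arm holds its last target. There are 200 camera calls.

## Task

Make up the two burner repair kits from the parts on the bench: in the blue tray put the filter cup with the green strainer into the white dimple and the pressure gauge, dial up, lengthwise into the long pocket; in the red tray put the cup with the orange strainer into the white dimple, the solenoid coil, upright and lengthwise, into the rectangular pocket and the copper pipe union, standing on its nut, into the round pocket. The cups are glass: keep them upright and lower each one gently until it almost touches or just rests on the floor of its dimple before letting go, neither dropping nor pressing it. Leave the cup with the black strainer and the screwdriver where they are.

Things in the scene. Friction and masses are not known exactly. Their poses are not given: they have to be found in the camera images.
- cup_green: Oil-filter cup, green strainer: glass bowl 42 mm wide, rounded to a flat foot 26 mm wide; grey collar 46 mm wide at 46 to 60 mm height; green top disc 37 mm wide at 63 mm. 85 g, fragile. Starts upright in a dimple of the stock block, foot 9 mm above the bench. Grip the collar, closing across the block (28 mm free to its neighbours). Origin: underside of foot, z up. For the blue tray.
- cup_orange: Oil-filter cup, orange strainer: glass bowl 42 mm wide, rounded to a flat foot 26 mm wide; grey collar 46 mm wide at 46 to 60 mm height; orange top disc 37 mm wide at 63 mm. 85 g, fragile. Starts upright in a dimple of the stock block, foot 9 mm above the bench. Grip the collar, closing across the block (28 mm free to its neighbours). Origin: underside of foot, z up. For the red tray.
- cup_black: Oil-filter cup, black strainer: glass bowl 42 mm wide, rounded to a flat foot 26 mm wide; grey collar 46 mm wide at 46 to 60 mm height; black top disc 37 mm wide at 63 mm. 85 g, fragile. Starts upright in a dimple of the stock block, foot 9 mm above the bench. Grip the collar, closing across the block (28 mm free to its neighbours). Origin: underside of foot, z up. Not needed: stays.
- gauge: Pressure gauge lying dial up: steel case 50 mm wide, 30 mm thick (bezel to 32), with a brass stem 14 mm thick out of its side, 15 mm up; 78 mm long overall, 140 g. Origin: on the underside, midway along the whole length; y towards the stem end, z up; case centre at y -14 mm: grip there, across x. In its pocket 24 mm of the case stand above the foam.
- coil: Solenoid coil, upright: black block 34 x 34 mm, 42 mm high (steel ring on top to 44), thin steel bands, grey plug connector 27 mm wide, 28 mm high on one side; 50 mm long overall, 170 g. Origin: underside, middle of the whole footprint; y towards the connector end, z up; the black block spans y -25 to +9 mm. Grip the block across x.
- union: Pipe union standing on its nut: brass hexagon nut 46 mm over the corners, 24 mm high (lip to 28), above it a copper pipe stub 28 mm in diameter up to 65 mm; 210 g. Origin: centre of the nut's underside, z up. Grip the copper pipe above the nut.
- tray_blue: Blue kit tray, fixed, 100 (x) by 236 (y) by 22 mm high, dark grey foam flush to the rim, blue-floored cut-outs. Origin: centre of underside, z up. Places, all at x 0: at y -71 mm a white dished dimple, mouth 65 mm, flat floor 45 mm wide, 9 mm above the bench, for a cup's foot. At y +38 mm the gauge's long pocket: 66 (x) by 94 (y) mm, 6 mm deep, floor 16 mm above the bench.
- tray_red: Red kit tray, fixed, 100 (x) by 236 (y) by 22 mm high, dark grey foam flush to the rim, red-floored cut-outs. Origin: centre of underside, z up. Places, all at x 0: at y -71 mm a white dished dimple, mouth 65 mm, flat floor 45 mm wide, 9 mm above the bench, for a cup's foot. At y +1 mm the coil's pocket, 50 (x) by 66 (y) mm; at y +72 mm the union's round pocket, 62 mm wide; both 6 mm deep, floors 16 mm up.
- stock: Stock block, fixed: black foam in a brown carton, 100 (x) by 236 (y) by 22 mm high, with three white dished dimples on its centre line at y -74, 0 and +74 mm, each holding one filter cup at the start. Origin: centre of the underside; z up.
- screwdriver: Yellow-handled screwdriver, 200 mm long, lying on the bench beyond the trays. Not needed: leave it alone. Origin: underside, near its middle.
There are look-alikes about, which are no part of the job. What is shaped like the cup_green but pink is not meant.

How it is judged:
At the end, for the whole second after the job is handed in: Each part stands or lies in its own pocket of its tray: within 12 mm of the middle in the tray's x and y, down on the floor (2.5 mm), within 7 degrees of upright, gauge and coil within 17 degrees of lengthwise (either way round), all released and at rest; no cup pressed over 35 N (x of cup_green in the frame of tray_blue between -0.012 and 0.012 m and y of cup_green in the frame of tray_blue between -0.083 and -0.059 m and z of cup_green in the frame of tray_blue between 0.0065 and 0.0115 m and angle between each of cup_green, gauge, cup_orange, coil, union's own z axis and vertical below 0.12 rad and linear speed of each of cup_green, gauge, cup_orange, coil, union below 0.02 m/s and angular speed of each of cup_green, gauge, cup_orange, coil, union below 0.2 rad/s and x of gauge in the frame of tray_blue between -0.012 and 0.012 m and y of gauge in the frame of tray_blue between 0.026 and 0.05 m and z of gauge in the frame of tray_blue between 0.0135 and 0.0185 m and angle between the y axis of gauge and the y axis of tray_blue, either way round below 0.3 rad and x of cup_orange in the frame of tray_red between -0.012 and 0.012 m and y of cup_orange in the frame of tray_red between -0.083 and -0.059 m and z of cup_orange in the frame of tray_red between 0.0065 and 0.0115 m and x of coil in the frame of tray_red between -0.012 and 0.012 m and y of coil in the frame of tray_red between -0.011 and 0.013 m and z of coil in the frame of tray_red between 0.0135 and 0.0185 m and x of union in the frame of tray_red between -0.012 and 0.012 m and y of union in the frame of tray_red between 0.06 and 0.084 m and z of union in the frame of tray_red between 0.0135 and 0.0185 m and angle between the y axis of coil and the y axis of tray_red, either way round below 0.3 rad); the robot touches nothing.
It fails at once if a glass cup let fall (over 0.45 m/s while the fingers do not hold it: a drop of 10 mm) ((linear speed of cup_green above 0.45 m/s and contact force between cup_green and the fingers below 0.05 N) or (linear speed of cup_orange above 0.45 m/s and contact force between cup_orange and the fingers below 0.05 N) or (linear speed of cup_black above 0.45 m/s and contact force between cup_black and the fingers below 0.05 N)).
It fails at once if a glass cup pressed into a tray (contact force over 35 N) (contact force between any of cup_green, cup_orange and tray_blue above 35 N or contact force between any of cup_green, cup_orange and tray_red above 35 N).
It fails at once if a glass cup tipped over (more than 40 degrees from upright) (angle between any of cup_green, cup_orange, cup_black's own z axis and vertical above 0.7 rad).
It fails at once if the cup with the black strainer disturbed (moved more than 15 mm) (distance of cup_black from where it was at the start of the episode above 0.015 m).
It fails at once if the screwdriver disturbed (moved more than 20 mm) (distance of screwdriver from where it was at the start of the episode above 0.02 m).
It also fails if it takes over 115 s, if anything falls off the work surface, if the arm or the gripper's body presses on something with over 40 N, if the wrist force passes 120 N, or if a joint passes its speed limit or range.

## Working session

There is one attempt and no reset: what is moved stays moved. The work goes in short steps, Python scripts to look and compute and a tool call to move; the robot and the scene stay as the last step left them, time stands still between calls to the robot, and variables do not carry over. Pictures are saved under pics/ and viewed, about 12 in all and at most 16, crops included, and the job is handed in when it is done.

Besides the shell and the picture viewer there is one more tool, called after "Call:" in YAML: its name, and indented under it one key for each argument. carry_out: Moves the arm, as the interface text tells. Shifts and turns lie within -1 to 1; 1 stands for 0.04 m of shift or 4 degrees of turn. Its arguments: {"type":"object","properties":{"increments":{"type":"array"},"gripper":{"type":"number"},"newtons":{"type":"number"}},"required":["increments"]}

```bash
mkdir -p pics; cat > h.py <<'E'
import numpy as np, cv2
from workcell import monitor, cams, job
def snap(n,f):
    im=cams.snapshot(n); cv2.imwrite(f'pics/{f}.png',im[:,:,::-1]); return im
def ray(n,u,v,z):
    c=cams.calibration(n);T=np.array(c['cam_to_world'])
    d=T[:3,:3]@np.array([(u-c['cx'])/c['fx'],(v-c['cy'])/c['fy'],1]);o=T[:3,3]
    return o+d*(z-o[2])/d[2]
def proj(n,p):
    c=cams.calibration(n);T=np.array(c['cam_to_world'])
    q=T[:3,:3].T@(np.array(p)-T[:3,3]); return q[0]/q[2]*c['fx']+c['cx'],q[1]/q[2]*c['fy']+c['cy']
E
python3 - <<'E'
from h import *
np.set_printoptions(precision=3,suppress=True)
for n in('top','side'): snap(n,n+'0'); c=cams.calibration(n); print(n,c['fx'],np.array(c['cam_to_world']))
print(monitor.read_state())
E
```

```text
top 621.6445718751505 [[-0.003 -0.989  0.15   0.398]
 [-1.     0.001 -0.008  0.022]
 [ 0.008 -0.151 -0.989  1.177]
 [ 0.     0.     0.     1.   ]]
side 597.8084242106305 [[-0.81  -0.418  0.411  0.056]
 [-0.586  0.566 -0.58   0.749]
 [ 0.01  -0.711 -0.703  0.919]
 [ 0.     0.     0.     1.   ]]
{'t': 0.1, 'joint_positions': array([-1.275,  0.354,  1.634,  0.   ,  1.155, -0.002]), 'qd': array([-0.001,  0.001, -0.002,  0.   , -0.001,  0.001]), 'effort': array([ -0.001, -59.49 , -33.493,   0.07 ,   0.018,  -0.   ]), 'ee_pos': array([ 0.183, -0.597,  0.214]), 'tool_rot': array([-2.526,  1.867,  0.002]), 'contact_force': array([-0.389, -0.122, -0.821]), 'wrist_torque': array([0.001, 0.029, 0.018]), 'opening': 0.9978377377759734}
```

View pics/top0.png

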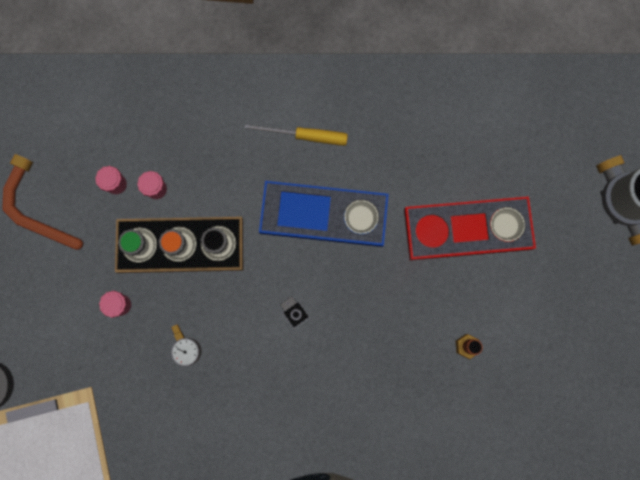

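View pics/side0.png

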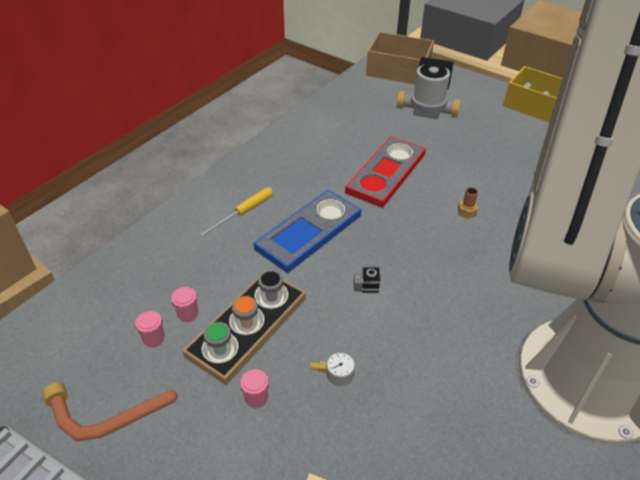

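The top view shows these candidates:
- **Cups:** green (132,242), orange (172,242), black (216,240). The pink look-alikes are at (108,179), (151,184) and (113,304).
- **Union:** (469,346). The bent copper pipe at (40,215) and the valve at (625,200) are not it.
- **Other parts:** gauge (184,350), coil (296,314).
- **Trays:** blue (324,213), red (470,228).

Next I'll measure these and check them in a close crop.

```bash
cat > m.py <<'E'
from h import *
np.set_printoptions(precision=4,suppress=True)
im=cv2.imread('pics/top0.png'); hsv=cv2.cvtColor(im,cv2.COLOR_BGR2HSV); H,S,V=cv2.split(hsv)
def blob(mask,box):
    m=np.zeros_like(mask,np.uint8); x0,y0,x1,y1=box; m[y0:y1,x0:x1]=mask[y0:y1,x0:x1]*255
    return m
def hull(m): return cv2.convexHull(np.vstack([c for c in cv2.findContours(m,0,2)[0] if cv2.contourArea(c)>5]))
def W(p,z): return ray('top',p[0],p[1],z)[:2]
for n,mask,box in(('blue',(abs(H.astype(int)-112)<12)&(S>120),(240,170,400,255)),('red',((H<6)|(H>174))&(S>150),(395,190,545,265))):
    m=blob(mask,box); c,wh,a=cv2.minAreaRect(hull(m)); P=np.array([W(p,.022) for p in cv2.boxPoints((c,wh,a))])
    e=[P[1]-P[0],P[2]-P[1]]; l=max(e,key=np.linalg.norm); print(n,'centre',P.mean(0),[np.linalg.norm(q) for q in e],'yaw',np.degrees(np.arctan2(l[1],l[0]))%180)
    # inner pockets & dimple
    w=blob((S<70)&(V>130),box); q=cv2.minAreaRect(hull(w)); print(' dimple',W(q[0],.018),q)
    for k in cv2.findContours(m,1,2)[0]:
        if cv2.contourArea(k)>300: r=cv2.minAreaRect(k); print('  cont',r,W(r[0],.016))
for n,mask,box,z in(('green',(abs(H.astype(int)-62)<20)&(S>100),(110,215,250,275),.072),('orange',(H<14)&(S>170)&(V>120),(150,215,250,275),.072),('black',(V<45),(200,225,232,255),.072),('dial',(S<60)&(V>130),(160,325,210,375),.032),('stem',(S>120)&(H<30)&(V>60),(165,315,205,345),.015),('coilblk',(V<45),(275,290,320,335),.042),('nut',(S>120)&(H>8)&(H<30),(445,325,490,365),.024)):
    h=hull(blob(mask,box)); M=cv2.moments(h); c=(M['m10']/M['m00'],M['m01']/M['m00']); r=cv2.minAreaRect(h); P=np.array([W(p,z) for p in cv2.boxPoints(r)]); e=P[1]-P[0]
    print(n,np.array(c),W(c,z),'sizes',np.linalg.norm(e),np.linalg.norm(P[2]-P[1]),'ang',np.degrees(np.arctan2(e[1],e[0]))%90)
a=[cv2.resize(im[y-30:y+30,x-40:x+40],(400,300),interpolation=cv2.INTER_CUBIC) for x,y in((172,242),(184,345),(296,314),(469,346))]
o=np.vstack([np.hstack(a[:2]),np.hstack(a[2:])]); cv2.imwrite('pics/crop1.png',np.clip(o*1.6,0,255).astype(np.uint8))
E
python3 m.py
```

```text
blue centre [0.619  0.0027] [np.float64(0.10252711433271623), np.float64(0.23882718289959606)] yaw 83.69298017799841
 dimple [ 0.6114 -0.067 ] ((360.2500305175781, 217.25003051757812), (24.748737335205078, 24.041629791259766), 45.0)
  cont ((303.5914611816406, 210.67684936523438), (50.577640533447266, 35.006797790527344), 6.340191841125488) [0.6246 0.0405]
  cont ((323.5310974121094, 212.56390380859375), (122.37425231933594, 49.46499252319336), 6.054191589355469) [0.6209 0.0026]
  cont ((323.57696533203125, 213.1154022216797), (125.46051788330078, 53.23105239868164), 6.115502834320068) [0.6198 0.0025]
red centre [ 0.5906 -0.2735] [np.float64(0.24269156914126092), np.float64(0.10117508888869838)] yaw 94.89715345146236
 dimple [ 0.5976 -0.3382] ((503.2500305175781, 224.25), (28.991374969482422, 25.45584487915039), 45.0)
  cont ((432.0, 230.5), (31.0, 32.0), 90.0) [ 0.5861 -0.2028]
  cont ((469.3438415527344, 227.51644897460938), (26.537595748901367, 35.12174606323242), 83.9909896850586) [ 0.5917 -0.274 ]
  cont ((470.1069641113281, 227.2298583984375), (50.635005950927734, 123.447196960
[... 249 characters left out ...]
9339797605 ang 89.9230289929723
orange [170.8742 241.1713] [0.5583 0.2776] sizes 0.032298048388882256 0.03264053098584458 ang 89.92302899297236
black [212.7434 236.8882] [0.5659 0.2027] sizes 0.055780784459205916 0.05264246318973359 ang 89.92803765261259
dial [184.269  351.7133] [0.3619 0.2559] sizes 0.043756394377034186 0.04392928383558375 ang 45.47829341583671
stem [176.9946 332.067 ] [0.397  0.2739] sizes 0.013807041220534869 0.025705583597882668 ang 26.62967657850225
coilblk [295.5849 314.1641] [0.4286 0.0544] sizes 0.03196455050238874 0.03158980513607388 ang 34.83793694838387
nut [467.0441 345.8291] [ 0.3708 -0.2591] sizes 0.037837966068972564 0.041211383562535675 ang 61.430407521796795
```

View pics/crop1.png

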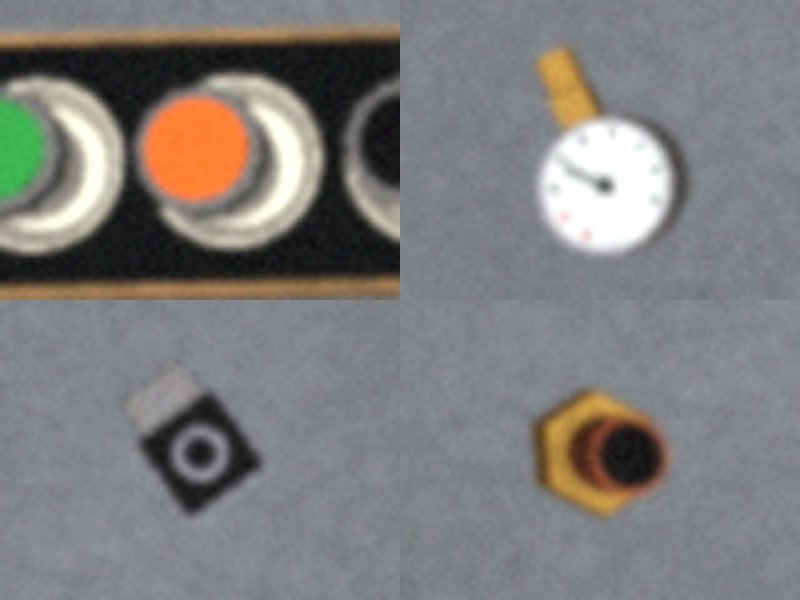

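The crop confirms the parts: the orange cup, the gauge with its stem up and left, the coil with its plug up and left, and the union's pipe top at about (475,347). Sizes and tray spacings match the description. I'll start with the union.

```bash
cat > go.py <<'E'
# go.py x y z phi : remaining shift in tool axes (units) at current yaw and after turning, turn in units
from h import *
import sys
from scipy.spatial.transform import Rotation as Ro
def go(x,y,z,phi=None):
    s=monitor.read_state(); R=Ro.from_rotvec(s['tool_rot']).as_matrix(); cur=np.degrees(np.arctan2(R[1,0],R[0,0]))
    if phi is None: phi=cur
    d=np.array([x,y,z])-s['ee_pos']; t=(phi-cur+90)%180-90
    down=Ro.from_euler('z',cur+t,degrees=True).as_matrix()@np.diag([1,-1,-1])
    err=Ro.from_matrix(R.T@Ro.from_euler('z',cur,degrees=True).as_matrix()@np.diag([1,-1,-1])).as_rotvec(degrees=True)/4
    print('t%.2f'%s['t'],'pos',s['ee_pos'].round(4),'phi %.1f'%cur,'open %.3f'%s['opening'],'F',s['contact_force'].round(1),'q6 %.2f'%s['joint_positions'][5])
    print(' now-axes',(R.T@d/.04).round(2),' turned-axes',(down.T@d/.04).round(2),'turn z',round(-t/4,2),'tilt fix',err.round(2))
if __name__=='__main__': go(*map(float,sys.argv[1:]))
E
python3 - <<'E'
from h import *
from go import go
print(ray('top',475.4,347,.065),ray('top',468.6,346.4,.024),ray('side',470.5,190,.065))
E
python3 go.py .370 -.262 .12
```

```text
[ 0.36967645 -0.2638484   0.065     ] [ 0.36973782 -0.2619431   0.024     ] [ 0.37069404 -0.26187801  0.065     ]
t0.10 pos [ 0.1832 -0.5971  0.2139] phi -72.9 open 0.998 F [-0.4 -0.1 -0.8] q6 -0.00
 now-axes [-6.63 -6.92  2.36]  turned-axes [-6.64 -6.92  2.35] turn z -0.0 tilt fix [-0.    0.02 -0.  ]
```

Call:
carry_out:
  increments:
    - {"dp": [-0.47,-0.49,0.17],"angular": [0,0,0]}
    - {"dp": [-0.47,-0.49,0.17],"angular": [0,0,0]}
    - {"dp": [-0.47,-0.49,0.17],"angular": [0,0,0]}
    - {"dp": [-0.47,-0.49,0.17],"angular": [0,0,0]}
    - {"dp": [-0.47,-0.49,0.17],"angular": [0,0,0]}
    - {"dp": [-0.47,-0.49,0.17],"angular": [0,0,0]}
    - {"dp": [-0.47,-0.49,0.17],"angular": [0,0,0]}
    - {"dp": [-0.47,-0.49,0.17],"angular": [0,0,0]}
    - {"dp": [-0.47,-0.49,0.17],"angular": [0,0,0]}
    - {"dp": [-0.47,-0.49,0.17],"angular": [0,0,0]}
    - {"dp": [-0.47,-0.49,0.17],"angular": [0,0,0]}
    - {"dp": [-0.47,-0.49,0.17],"angular": [0,0,0]}
    - {"dp": [-0.47,-0.49,0.17],"angular": [0,0,0]}
    - {"dp": [-0.47,-0.49,0.17],"angular": [0,0,0]}
  gripper: 1
  newtons: 30

```text
t: 1.27
ee_pos: [0.3715, -0.2535, 0.1123]
tool_rot: [2.518, -1.877, -0.004]
contact_force: [0.5, 0.1, 0.5]
opening: 1.003
```

```bash
python3 go.py .370 -.262 .031
```

```text
t1.27 pos [ 0.3715 -0.2535  0.1123] phi -73.4 open 1.003 F [0.5 0.1 0.5] q6 0.68
 now-axes [0.2  0.09 2.03]  turned-axes [0.19 0.1  2.03] turn z -0.0 tilt fix [0.03 0.02 0.  ]
```

Call:
carry_out:
  increments:
    - {"dp": [0.2,0.1,0.3],"angular": [0,0,0]}
    - {"dp": [0,0,0.4],"angular": [0,0,0]}
    - {"dp": [0,0,0.4],"angular": [0,0,0]}
    - {"dp": [0,0,0.4],"angular": [0,0,0]}
    - {"dp": [0,0,0.3],"angular": [0,0,0]}
    - {"dp": [0,0,0.1],"angular": [0,0,0]}
    - {"dp": [0,0,0],"angular": [0,0,0]}

```text
t: 1.85
ee_pos: [0.3719, -0.2554, 0.0317]
tool_rot: [-2.527, 1.866, 0.008]
contact_force: [-0.7, -0.0, -0.3]
opening: 1.0
```

```bash
python3 go.py .370 -.262 .031
```

```text
t1.85 pos [ 0.3719 -0.2554  0.0317] phi -72.9 open 1.000 F [-0.7 -0.  -0.3] q6 0.67
 now-axes [0.14 0.09 0.02]  turned-axes [0.14 0.09 0.02] turn z -0.0 tilt fix [0.04 0.06 0.  ]
```

Call:
carry_out:
  increments:
    - {"dp": [0.14,0.09,0],"angular": [0,0,0]}
    - {"dp": [0,0,0],"angular": [0,0,0]}

```text
t: 2.02
ee_pos: [0.37, -0.2622, 0.0321]
tool_rot: [-2.528, 1.865, 0.009]
contact_force: [0.2, 0.0, -0.4]
opening: 1.0
```

Call:
carry_out:
  increments:
    - {"dp": [0,0,0],"angular": [0,0,0]}
    - {"dp": [0,0,0],"angular": [0,0,0]}
    - {"dp": [0,0,0],"angular": [0,0,0]}
    - {"dp": [0,0,0],"angular": [0,0,0]}
    - {"dp": [0,0,0],"angular": [0,0,0]}
    - {"dp": [0,0,0],"angular": [0,0,0]}
    - {"dp": [0,0,0],"angular": [0,0,0]}
    - {"dp": [0,0,0],"angular": [0,0,0]}
    - {"dp": [0,0,0],"angular": [0,0,0]}
    - {"dp": [0,0,0],"angular": [0,0,0]}
  gripper: 0
  newtons: 30

```text
t: 2.85
ee_pos: [0.3711, -0.2637, 0.0349]
tool_rot: [-2.526, 1.867, 0.002]
contact_force: [0.7, -2.3, -2.1]
opening: 0.3
```

```bash
python3 go.py .5855 -.2023 .105 4.9
```

```text
t2.85 pos [ 0.3711 -0.2637  0.0349] phi -72.9 open 0.300 F [ 0.7 -2.3 -2.1] q6 0.65
 now-axes [ 0.1  -5.57 -1.76]  turned-axes [ 5.47 -1.07 -1.75] turn z -19.45 tilt fix [0.01 0.02 0.  ]
```

Call:
carry_out:
  increments:
    - {"dp": [0,0,-0.5],"angular": [0,0,0]}
    - {"dp": [0,0,-0.5],"angular": [0,0,-0.5]}
    - {"dp": [0,0,-0.5],"angular": [0,0,-1]}
    - {"dp": [0,0,-0.3],"angular": [0,0,-1]}
    - {"dp": [0,0,0],"angular": [0,0,-1]}
    - {"dp": [0,0,0],"angular": [0,0,-1]}
    - {"dp": [0,0,0],"angular": [0,0,-1]}
    - {"dp": [0,0,0],"angular": [0,0,-1]}
    - {"dp": [0,0,0],"angular": [0,0,-1]}
    - {"dp": [0,0,0],"angular": [0,0,-1]}
    - {"dp": [0,0,0],"angular": [0,0,-1]}
    - {"dp": [0,0,0],"angular": [0,0,-1]}
    - {"dp": [0,0,0],"angular": [0,0,-1]}
    - {"dp": [0,0,0],"angular": [0,0,-1]}
    - {"dp": [0,0,0],"angular": [0,0,-1]}
    - {"dp": [0,0,0],"angular": [0,0,-1]}
    - {"dp": [0,0,0],"angular": [0,0,-1]}
    - {"dp": [0,0,0],"angular": [0,0,-1]}
    - {"dp": [0,0,0],"angular": [0,0,-1]}
    - {"dp": [0,0,0],"angular": [0,0,-1]}

```text
t: 4.52
ee_pos: [0.3665, -0.2603, 0.1061]
tool_rot: [-3.132, -0.128, 0.015]
contact_force: [-0.2, 0.4, -1.2]
opening: 0.299
```

```bash
python3 go.py .5855 -.2023 .095 4.9
```

```text
t4.52 pos [ 0.3665 -0.2603  0.1061] phi 4.7 open 0.299 F [-0.2  0.4 -1.2] q6 -0.70
 now-axes [ 5.58 -1.    0.23]  turned-axes [ 5.58 -0.98  0.28] turn z -0.05 tilt fix [-0.11  0.13 -0.  ]
```

Call:
carry_out:
  increments:
    - {"dp": [0.5,-0.09,0],"angular": [0,0,0]}
    - {"dp": [0.7,-0.12,0],"angular": [0,0,0]}
    - {"dp": [0.7,-0.12,0],"angular": [0,0,0]}
    - {"dp": [0.7,-0.12,0],"angular": [0,0,0]}
    - {"dp": [0.7,-0.12,0],"angular": [0,0,0]}
    - {"dp": [0.7,-0.12,0],"angular": [0,0,0]}
    - {"dp": [0.7,-0.12,0],"angular": [0,0,0]}
    - {"dp": [0.5,-0.1,0.1],"angular": [0,0,0]}
    - {"dp": [0.3,-0.1,0.1],"angular": [0,0,0]}
    - {"dp": [0,0,0],"angular": [0,0,0]}

```text
t: 5.35
ee_pos: [0.588, -0.1961, 0.0913]
tool_rot: [-3.129, -0.133, 0.024]
contact_force: [-0.1, -0.4, -1.1]
opening: 0.298
```

```bash
python3 go.py .5855 -.2023 .053 4.9
```

```text
t5.35 pos [ 0.588  -0.1961  0.0913] phi 4.9 open 0.298 F [-0.1 -0.4 -1.1] q6 -0.41
 now-axes [-0.06  0.16  0.96]  turned-axes [-0.08  0.15  0.96] turn z -0.0 tilt fix [-0.15  0.21 -0.  ]
```

Call:
carry_out:
  increments:
    - {"dp": [-0.07,0.16,0.2],"angular": [-0.15,0.2,0]}
    - {"dp": [0,0,0.3],"angular": [0,0,0]}
    - {"dp": [0,0,0.3],"angular": [0,0,0]}
    - {"dp": [0,0,0.12],"angular": [0,0,0]}
    - {"dp": [0,0,0],"angular": [0,0,0]}

```text
t: 5.77
ee_pos: [0.5828, -0.2023, 0.0509]
tool_rot: [-3.137, -0.134, 0.006]
contact_force: [2.1, 1.4, 6.2]
opening: 0.3
```

```bash
python3 go.py .5855 -.2023 .050 4.9
```

```text
t5.77 pos [ 0.5828 -0.2023  0.0509] phi 4.9 open 0.300 F [2.1 1.4 6.2] q6 -0.42
 now-axes [0.07 0.   0.02]  turned-axes [0.07 0.   0.02] turn z -0.0 tilt fix [-0.02  0.05 -0.  ]
```

Call:
carry_out:
  increments:
    - {"dp": [0,0,0],"angular": [0,0,0]}
    - {"dp": [0,0,0],"angular": [0,0,0]}
    - {"dp": [0,0,0],"angular": [0,0,0]}
    - {"dp": [0,0,0],"angular": [0,0,0]}
    - {"dp": [0,0,-0.2],"angular": [0,0,0]}
    - {"dp": [0,0,-0.5],"angular": [0,0,0]}
    - {"dp": [0,0,-0.7],"angular": [0,0,0]}
    - {"dp": [0,0,-0.7],"angular": [0,0,0]}
    - {"dp": [0,0,-0.4],"angular": [0,0,0]}
  gripper: 1

```text
t: 6.52
ee_pos: [0.5792, -0.2021, 0.1526]
tool_rot: [-3.134, -0.132, 0.02]
contact_force: [0.1, -0.7, -0.2]
opening: 0.931
```

```bash
python3 go.py .4286 .0544 .13 -55.2
```

```text
t6.52 pos [ 0.5792 -0.2021  0.1526] phi 4.8 open 0.931 F [ 0.1 -0.7 -0.2] q6 -0.42
 now-axes [-3.21 -6.7   0.64]  turned-axes [-7.41 -0.57  0.56] turn z 15.0 tilt fix [-0.08  0.18 -0.  ]
```

Call:
carry_out:
  increments:
    - {"dp": [0,0,0],"angular": [-0.08,0.18,0.5]}
    - {"dp": [0,0,0],"angular": [0,0,1]}
    - {"dp": [0,0,0],"angular": [0,0,1]}
    - {"dp": [0,0,0],"angular": [0,0,1]}
    - {"dp": [0,0,0],"angular": [0,0,1]}
    - {"dp": [0,0,0],"angular": [0,0,1]}
    - {"dp": [0,0,0],"angular": [0,0,1]}
    - {"dp": [0,0,0],"angular": [0,0,1]}
    - {"dp": [0,0,0],"angular": [0,0,1]}
    - {"dp": [0,0,0],"angular": [0,0,1]}
    - {"dp": [0,0,0],"angular": [0,0,1]}
    - {"dp": [0,0,0],"angular": [0,0,1]}
    - {"dp": [0,0,0],"angular": [0,0,1]}
    - {"dp": [0,0,0],"angular": [0,0,1]}
    - {"dp": [0,0,0],"angular": [0,0,1]}
    - {"dp": [0,0,0],"angular": [0,0,0.5]}
    - {"dp": [-0.4,-0.03,0.03],"angular": [0,0,0]}
    - {"dp": [-0.7,-0.05,0.05],"angular": [0,0,0]}
    - {"dp": [-0.7,-0.05,0.05],"angular": [0,0,0]}
    - {"dp": [-0.7,-0.05,0.05],"angular": [0,0,0]}

```text
t: 8.18
ee_pos: [0.5394, -0.117, 0.1693]
tool_rot: [-2.737, 1.535, -0.046]
contact_force: [0.1, -0.8, 0.3]
opening: 1.003
```

```bash
python3 go.py .4286 .0544 .1 -55.2
```

```text
t8.18 pos [ 0.5394 -0.117   0.1693] phi -58.6 open 1.003 F [ 0.1 -0.8  0.3] q6 0.81
 now-axes [-5.14  0.16  1.61]  turned-axes [-5.1  -0.17  1.73] turn z -0.84 tilt fix [-0.25 -0.34  0.  ]
```

Call:
carry_out:
  increments:
    - {"dp": [-0.7,0,0.2],"angular": [-0.25,-0.35,-0.4]}
    - {"dp": [-0.7,0,0.2],"angular": [0,0,-0.4]}
    - {"dp": [-0.7,0,0.2],"angular": [0,0,0]}
    - {"dp": [-0.7,0,0.2],"angular": [0,0,0]}
    - {"dp": [-0.7,0,0.2],"angular": [0,0,0]}
    - {"dp": [-0.7,0,0.2],"angular": [0,0,0]}
    - {"dp": [-0.4,0,0.1],"angular": [0,0,0]}
    - {"dp": [-0.2,0,0],"angular": [0,0,0]}
    - {"dp": [0,0,0],"angular": [0,0,0]}

```text
t: 8.93
ee_pos: [0.4256, 0.0514, 0.1213]
tool_rot: [-2.783, 1.452, -0.008]
contact_force: [0.1, -0.6, 0.2]
opening: 1.001
```

```bash
python3 go.py .4286 .0544 .012 -55.2; python3 - <<'E'
from h import *
a=snap('side','s1')[230:330,310:430]; b=snap('top','t1')[180:360,250:490]
cv2.imwrite('pics/c2.png',np.hstack([cv2.resize(a,(400,333)),cv2.resize(b,(400,333))])[:,:,::-1])
E
```

```text
t8.93 pos [0.4256 0.0514 0.1213] phi -55.1 open 1.001 F [ 0.1 -0.6  0.2] q6 1.08
 now-axes [-0.03 -0.09  2.73]  turned-axes [-0.02 -0.1   2.73] turn z 0.03 tilt fix [-0.07 -0.04  0.  ]
```

View pics/c2.png

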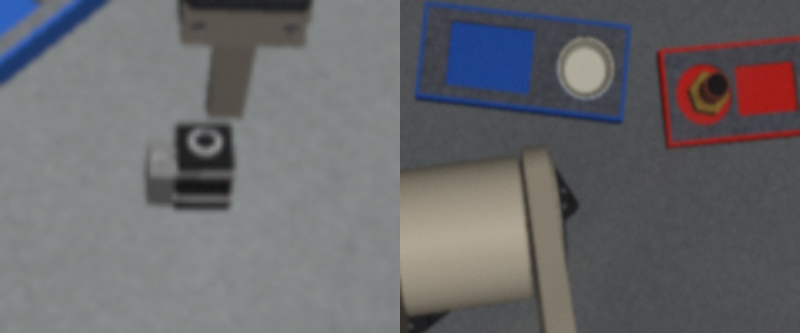

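The union stands in the red tray's round pocket (crop 705,90). The coil is untouched, and the gripper is above it. Descending now.

Call:
carry_out:
  increments:
    - {"dp": [-0.03,-0.1,0.3],"angular": [-0.07,-0.04,0]}
    - {"dp": [0,0,0.5],"angular": [0,0,0]}
    - {"dp": [0,0,0.6],"angular": [0,0,0]}
    - {"dp": [0,0,0.6],"angular": [0,0,0]}
    - {"dp": [0,0,0.4],"angular": [0,0,0]}
    - {"dp": [0,0,0.15],"angular": [0,0,0]}
    - {"dp": [0,0,0],"angular": [0,0,0]}

```text
t: 9.62
ee_pos: [0.4432, 0.0488, 0.0207]
tool_rot: [-2.773, 1.458, -0.024]
contact_force: [-0.2, -0.4, 0.7]
opening: 1.004
```

```bash
python3 go.py .4286 .0544 .012 -55.2
```

```text
t9.62 pos [0.4432 0.0488 0.0207] phi -55.5 open 1.004 F [-0.2 -0.4  0.7] q6 1.08
 now-axes [-0.32  0.22  0.21]  turned-axes [-0.32  0.22  0.22] turn z -0.07 tilt fix [-0.21 -0.14  0.  ]
```

Call:
carry_out:
  increments:
    - {"dp": [-0.32,0.22,0.1],"angular": [-0.2,-0.14,0]}
    - {"dp": [0,0,0.05],"angular": [0,0,0]}
    - {"dp": [0,0,0],"angular": [0,0,0]}

```text
t: 9.87
ee_pos: [0.4296, 0.0538, 0.0156]
tool_rot: [-2.779, 1.464, -0.0]
contact_force: [0.4, -0.7, -0.2]
opening: 1.0
```

```bash
python3 go.py .4286 .0544 .012 -55.2
```

```text
t9.87 pos [0.4296 0.0538 0.0156] phi -55.6 open 1.000 F [ 0.4 -0.7 -0.2] q6 1.09
 now-axes [-0.03  0.01  0.09]  turned-axes [-0.03  0.01  0.09] turn z -0.09 tilt fix [-0.01  0.   -0.  ]
```

Call:
carry_out:
  increments:
    - {"dp": [-0.02,0,0.08],"angular": [0,0,-0.09]}
    - {"dp": [0,0,0],"angular": [0,0,0]}

```text
t: 10.03
ee_pos: [0.4298, 0.0548, 0.0134]
tool_rot: [-2.783, 1.454, -0.003]
contact_force: [-0.5, -0.6, -0.2]
opening: 1.003
```

Call:
carry_out:
  increments:
    - {"dp": [0,0,0],"angular": [0,0,0]}
    - {"dp": [0,0,0],"angular": [0,0,0]}
    - {"dp": [0,0,0],"angular": [0,0,0]}
    - {"dp": [0,0,0],"angular": [0,0,0]}
    - {"dp": [0,0,0],"angular": [0,0,0]}
    - {"dp": [0,0,0],"angular": [0,0,0]}
    - {"dp": [0,0,0],"angular": [0,0,0]}
    - {"dp": [0,0,0],"angular": [0,0,0]}
    - {"dp": [0,0,0],"angular": [0,0,0]}
    - {"dp": [0,0,0],"angular": [0,0,0]}
  gripper: 0
  newtons: 30

```text
t: 10.87
ee_pos: [0.4311, 0.0552, 0.0148]
tool_rot: [-2.782, 1.452, -0.007]
contact_force: [-0.0, -0.0, 0.4]
opening: 0.367
```

```bash
python3 go.py .592 -.281 .10 4.9
```

```text
t10.87 pos [0.4311 0.0552 0.0148] phi -55.1 open 0.367 F [-0.  -0.   0.4] q6 1.08
 now-axes [ 9.2   1.49 -2.12]  turned-axes [ 3.29  8.72 -2.13] turn z -15.01 tilt fix [-0.08 -0.03  0.  ]
```

Call:
carry_out:
  increments:
    - {"dp": [0,0,-0.4],"angular": [0,0,0]}
    - {"dp": [0,0,-0.6],"angular": [0,0,0]}
    - {"dp": [0,0,-0.6],"angular": [0,0,-0.5]}
    - {"dp": [0,0,-0.6],"angular": [0,0,-1]}
    - {"dp": [0,0,-0.6],"angular": [0,0,-1]}
    - {"dp": [0,0,-0.4],"angular": [0,0,-1]}
    - {"dp": [0,0,0],"angular": [0,0,-1]}
    - {"dp": [0,0,0],"angular": [0,0,-1]}
    - {"dp": [0,0,0],"angular": [0,0,-1]}
    - {"dp": [0,0,0],"angular": [0,0,-1]}
    - {"dp": [0,0,0],"angular": [0,0,-1]}
    - {"dp": [0,0,0],"angular": [0,0,-1]}
    - {"dp": [0,0,0],"angular": [0,0,-1]}
    - {"dp": [0,0,0],"angular": [0,0,-1]}
    - {"dp": [0,0,0],"angular": [0,0,-1]}
    - {"dp": [0,0,0],"angular": [0,0,-1]}
    - {"dp": [0,0,0],"angular": [0,0,-1]}
    - {"dp": [0,0,0],"angular": [0,0,-0.5]}
    - {"dp": [0,0,0],"angular": [0,0,0]}

```text
t: 12.45
ee_pos: [0.425, 0.054, 0.1464]
tool_rot: [3.134, 0.217, -0.004]
contact_force: [0.8, 0.3, -0.2]
opening: 0.369
```

```bash
python3 go.py .592 -.281 .14 4.9
```

```text
t12.45 pos [0.425  0.054  0.1464] phi 7.9 open 0.369 F [ 0.8  0.3 -0.2] q6 -0.02
 now-axes [2.98 8.87 0.15]  turned-axes [3.45 8.7  0.16] turn z 0.75 tilt fix [-0.    0.04 -0.  ]
```

Call:
carry_out:
  increments:
    - {"dp": [0,0,0],"angular": [0,0,0.75]}
    - {"dp": [0.15,0.4,0],"angular": [0,0,0]}
    - {"dp": [0.27,0.68,0],"angular": [0,0,0]}
    - {"dp": [0.27,0.68,0],"angular": [0,0,0]}
    - {"dp": [0.27,0.68,0],"angular": [0,0,0]}
    - {"dp": [0.27,0.68,0],"angular": [0,0,0]}
    - {"dp": [0.27,0.68,0],"angular": [0,0,0]}
    - {"dp": [0.27,0.68,0],"angular": [0,0,0]}
    - {"dp": [0.27,0.68,0],"angular": [0,0,0]}
    - {"dp": [0.27,0.68,0],"angular": [0,0,0]}
    - {"dp": [0.27,0.68,0],"angular": [0,0,0]}
    - {"dp": [0.27,0.68,0],"angular": [0,0,0]}
    - {"dp": [0.27,0.68,0],"angular": [0,0,0]}
    - {"dp": [0.2,0.5,0],"angular": [0,0,0]}
    - {"dp": [0.1,0.2,0],"angular": [0,0,0]}
    - {"dp": [0,0,0],"angular": [0,0,0]}

```text
t: 13.78
ee_pos: [0.5889, -0.2944, 0.1401]
tool_rot: [-3.138, -0.096, 0.015]
contact_force: [-0.3, 0.2, -1.9]
opening: 0.369
```

```bash
python3 go.py .592 -.281 .055 4.9
```

```text
t13.78 pos [ 0.5889 -0.2944  0.1401] phi 3.5 open 0.369 F [-0.3  0.2 -1.9] q6 -0.52
 now-axes [ 0.12 -0.33  2.13]  turned-axes [ 0.11 -0.33  2.13] turn z -0.35 tilt fix [-0.03  0.14 -0.  ]
```

Descending more slowly this time.

Call:
carry_out:
  increments:
    - {"dp": [0.1,-0.33,0.1],"angular": [-0.03,0.14,-0.35]}
    - {"dp": [0,0,0.25],"angular": [0,0,0]}
    - {"dp": [0,0,0.3],"angular": [0,0,0]}
    - {"dp": [0,0,0.3],"angular": [0,0,0]}
    - {"dp": [0,0,0.3],"angular": [0,0,0]}
    - {"dp": [0,0,0.3],"angular": [0,0,0]}
    - {"dp": [0,0,0.3],"angular": [0,0,0]}
    - {"dp": [0,0,0.1],"angular": [0,0,0]}
    - {"dp": [0,0,0],"angular": [0,0,0]}

```text
t: 14.53
ee_pos: [0.5877, -0.2727, 0.0513]
tool_rot: [-3.134, -0.139, 0.009]
contact_force: [0.0, -0.2, -1.8]
opening: 0.368
```

```bash
python3 go.py .592 -.281 .032 4.9
```

```text
t14.53 pos [ 0.5877 -0.2727  0.0513] phi 5.1 open 0.368 F [ 0.  -0.2 -1.8] q6 -0.53
 now-axes [0.09 0.22 0.48]  turned-axes [0.09 0.22 0.48] turn z 0.05 tilt fix [-0.07  0.08 -0.  ]
```

Call:
carry_out:
  increments:
    - {"dp": [0.09,0.2,0.1],"angular": [-0.07,0.08,0]}
    - {"dp": [0,0,0.1],"angular": [0,0,0]}
    - {"dp": [0,0,0.1],"angular": [0,0,0]}
    - {"dp": [0,0,0],"angular": [0,0,0]}

```text
t: 14.87
ee_pos: [0.5931, -0.282, 0.0384]
tool_rot: [3.137, 0.139, 0.003]
contact_force: [0.1, 0.0, -1.0]
opening: 0.368
```

```bash
python3 go.py .592 -.281 .030 4.9
```

```text
t14.87 pos [ 0.5931 -0.282   0.0384] phi 5.1 open 0.368 F [ 0.1  0.  -1. ] q6 -0.53
 now-axes [-0.03 -0.03  0.21]  turned-axes [-0.03 -0.03  0.21] turn z 0.04 tilt fix [ 0.02 -0.02 -0.  ]
```

Call:
carry_out:
  increments:
    - {"dp": [-0.02,-0.02,0.1],"angular": [0,0,0]}
    - {"dp": [0,0,0.1],"angular": [0,0,0]}
    - {"dp": [0,0,0],"angular": [0,0,0]}

```text
t: 15.12
ee_pos: [0.5942, -0.2812, 0.033]
tool_rot: [3.137, 0.137, 0.009]
contact_force: [1.2, 4.0, -4.9]
opening: 0.371
```

```bash
python3 go.py .592 -.281 .030 4.9
```

```text
t15.12 pos [ 0.5942 -0.2812  0.033 ] phi 5.0 open 0.371 F [ 1.2  4.  -4.9] q6 -0.53
 now-axes [-0.05 -0.01  0.07]  turned-axes [-0.05 -0.01  0.07] turn z 0.02 tilt fix [ 0.02 -0.08 -0.  ]
```

Call:
carry_out:
  increments:
    - {"dp": [0,0,0.08],"angular": [0,0,0]}
    - {"dp": [0,0,0],"angular": [0,0,0]}

```text
t: 15.28
ee_pos: [0.5947, -0.281, 0.0308]
tool_rot: [3.137, 0.137, 0.011]
contact_force: [0.6, 2.3, -2.6]
opening: 0.37
```

```bash
python3 go.py .592 -.281 .030 4.9
```

```text
t15.28 pos [ 0.5947 -0.281   0.0308] phi 5.0 open 0.370 F [ 0.6  2.3 -2.6] q6 -0.53
 now-axes [-0.07 -0.01  0.02]  turned-axes [-0.07 -0.01  0.02] turn z 0.03 tilt fix [ 0.03 -0.1  -0.  ]
```

Call:
carry_out:
  increments:
    - {"dp": [-0.05,0,0.06],"angular": [0,-0.08,0]}
    - {"dp": [0,0,0.02],"angular": [0,0,0]}
    - {"dp": [0,0,0],"angular": [0,0,0]}

```text
t: 15.53
ee_pos: [0.5947, -0.2815, 0.0302]
tool_rot: [3.135, 0.137, 0.008]
contact_force: [1.0, 1.7, -2.9]
opening: 0.366
```

```bash
python3 - <<'E'
from h import *
from go import go
go(.592,-.281,.03,4.9)
a=snap('side','s2')[130:210,330:440]; b=snap('top','t2')[185:275,395:545]
cv2.imwrite('pics/c3.png',np.hstack([cv2.resize(a,(400,300)),cv2.resize(b,(400,300))])[:,:,::-1])
E
```

```text
t15.53 pos [ 0.5947 -0.2815  0.0302] phi 5.0 open 0.366 F [ 1.   1.7 -2.9] q6 -0.53
 now-axes [-0.07 -0.02  0.  ]  turned-axes [-0.07 -0.02  0.  ] turn z 0.02 tilt fix [ 0.05 -0.07 -0.  ]
```

View pics/c3.png

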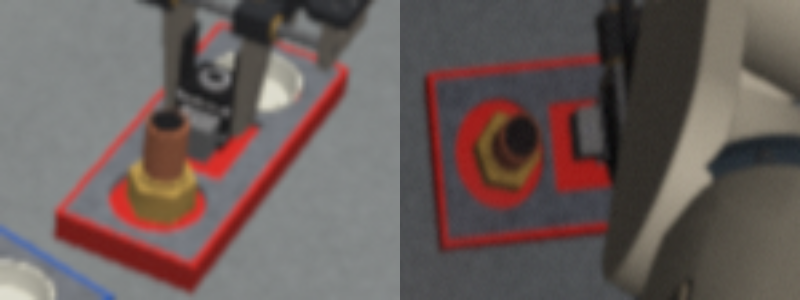

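The coil is in line with its pocket but sits a few mm towards +x. The union is well seated. I'll shift the coil by −3 mm and continue down to contact.

Call:
carry_out:
  increments:
    - {"dp": [-0.1,0,0.02],"angular": [0,-0.07,0]}
    - {"dp": [0,0,0.06],"angular": [0,0,0]}
    - {"dp": [0,0,0],"angular": [0,0,0]}

```text
t: 15.88
ee_pos: [0.5925, -0.2817, 0.0305]
tool_rot: [3.135, 0.136, 0.005]
contact_force: [0.5, 3.1, -3.7]
opening: 0.366
```

```bash
python3 go.py .592 -.281 .028 4.9
```

```text
t15.88 pos [ 0.5925 -0.2817  0.0305] phi 5.0 open 0.366 F [ 0.5  3.1 -3.7] q6 -0.53
 now-axes [-0.01 -0.02  0.06]  turned-axes [-0.01 -0.02  0.06] turn z 0.02 tilt fix [ 0.06 -0.04 -0.  ]
```

Call:
carry_out:
  increments:
    - {"dp": [0,0,0],"angular": [0,0,0]}
    - {"dp": [0,0,0],"angular": [0,0,0]}
    - {"dp": [0,0,0],"angular": [0,0,0]}
    - {"dp": [0,0,0],"angular": [0,0,0]}
    - {"dp": [0,0,-0.2],"angular": [0,0,0]}
    - {"dp": [0,0,-0.5],"angular": [0,0,0]}
    - {"dp": [0,0,-0.6],"angular": [0,0,0]}
    - {"dp": [0,0,-0.6],"angular": [0,0,0]}
    - {"dp": [0,0,-0.6],"angular": [0,0,0]}
    - {"dp": [0,0,-0.3],"angular": [0,0,0]}
    - {"dp": [0,0,0],"angular": [0,0,0]}
  gripper: 1

```text
t: 16.8
ee_pos: [0.591, -0.2827, 0.1465]
tool_rot: [3.133, 0.136, 0.001]
contact_force: [0.6, 0.3, 0.4]
opening: 1.003
```

```bash
python3 - <<'E'
from h import *
from go import go
go(.3619,.2559,.15,-63)
a=snap('side','s3')[130:210,330:440]
cv2.imwrite('pics/c4.png',cv2.resize(a,(550,400))[:,:,::-1])
E
```

```text
t16.80 pos [ 0.591  -0.2827  0.1465] phi 5.0 open 1.003 F [0.6 0.3 0.4] q6 -0.53
 now-axes [ -4.54 -13.91  -0.16]  turned-axes [-14.6   -1.01  -0.09] turn z 16.99 tilt fix [ 0.08 -0.   -0.  ]
```

View pics/c4.png

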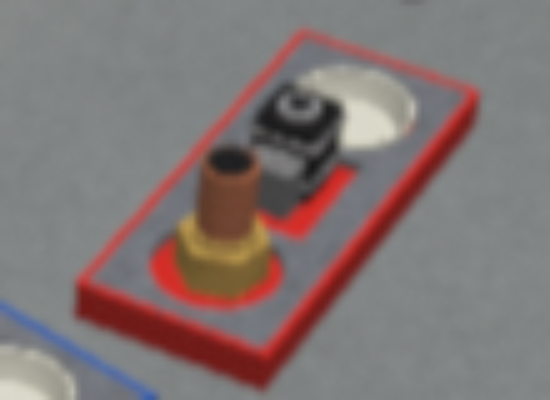

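The coil sits in the pocket towards its −y end. I'll check its seating in the top view once the arm is clear. Next is the gauge.

Call:
carry_out:
  increments:
    - {"dp": [0,0,0],"angular": [0,0,0.5]}
    - {"dp": [0,0,0],"angular": [0,0,1]}
    - {"dp": [0,0,0],"angular": [0,0,1]}
    - {"dp": [0,0,0],"angular": [0,0,1]}
    - {"dp": [0,0,0],"angular": [0,0,1]}
    - {"dp": [0,0,0],"angular": [0,0,1]}
    - {"dp": [0,0,0],"angular": [0,0,1]}
    - {"dp": [0,0,0],"angular": [0,0,1]}
    - {"dp": [0,0,0],"angular": [0,0,1]}
    - {"dp": [0,0,0],"angular": [0,0,1]}
    - {"dp": [0,0,0],"angular": [0,0,1]}
    - {"dp": [0,0,0],"angular": [0,0,1]}
    - {"dp": [0,0,0],"angular": [0,0,1]}
    - {"dp": [0,0,0],"angular": [0,0,1]}
    - {"dp": [0,0,0],"angular": [0,0,1]}
    - {"dp": [0,0,0],"angular": [0,0,1]}
    - {"dp": [0,0,0],"angular": [0,0,1]}
    - {"dp": [0,0,0],"angular": [0,0,0.3]}
    - {"dp": [0,0,0],"angular": [0,0,0]}

```text
t: 18.43
ee_pos: [0.5751, -0.2759, 0.111]
tool_rot: [2.632, -1.695, -0.06]
contact_force: [-0.7, 0.2, 0.1]
opening: 0.997
```

```bash
python3 go.py .3619 .2559 .13 -63
```

```text
t18.43 pos [ 0.5751 -0.2759  0.111 ] phi -65.6 open 0.997 F [-0.7  0.2  0.1] q6 0.70
 now-axes [-14.32  -0.64  -0.11]  turned-axes [-14.27  -1.29  -0.47] turn z -0.64 tilt fix [0.42 0.38 0.01]
```

Call:
carry_out:
  increments:
    - {"dp": [0,0,-0.6],"angular": [0.42,0.38,-0.64]}
    - {"dp": [-0.4,-0.04,0],"angular": [0,0,0]}
    - {"dp": [-0.8,-0.07,0],"angular": [0,0,0]}
    - {"dp": [-0.9,-0.08,0],"angular": [0,0,0]}
    - {"dp": [-0.9,-0.08,0],"angular": [0,0,0]}
    - {"dp": [-0.9,-0.08,0],"angular": [0,0,0]}
    - {"dp": [-0.9,-0.08,0],"angular": [0,0,0]}
    - {"dp": [-0.9,-0.08,0],"angular": [0,0,0]}
    - {"dp": [-0.9,-0.08,0],"angular": [0,0,0]}
    - {"dp": [-0.9,-0.08,0],"angular": [0,0,0]}
    - {"dp": [-0.9,-0.08,0],"angular": [0,0,0]}
    - {"dp": [-0.9,-0.08,0],"angular": [0,0,0]}
    - {"dp": [-0.9,-0.08,0],"angular": [0,0,0]}
    - {"dp": [-0.9,-0.08,0],"angular": [0,0,0]}
    - {"dp": [-0.9,-0.08,0],"angular": [0,0,0]}
    - {"dp": [-0.9,-0.08,0],"angular": [0,0,0]}
    - {"dp": [-0.5,-0.04,0],"angular": [0,0,0]}
    - {"dp": [-0.2,0,0],"angular": [0,0,0]}
    - {"dp": [0,0,0],"angular": [0,0,0]}

```text
t: 20.02
ee_pos: [0.3452, 0.2451, 0.1262]
tool_rot: [2.711, -1.584, -0.008]
contact_force: [-0.2, -0.5, -0.7]
opening: 0.999
```

```bash
python3 - <<'E'
from h import *
from go import go
go(.3619,.2559,.06,-63)
b=snap('top','t4')
cv2.imwrite('pics/c5.png',cv2.resize(np.clip(b[185:275,395:545]*1.5,0,255).astype(np.uint8),(750,450),interpolation=cv2.INTER_CUBIC)[:,:,::-1])
E
```

```text
t20.02 pos [0.3452 0.2451 0.1262] phi -60.6 open 0.999 F [-0.2 -0.5 -0.7] q6 1.66
 now-axes [-0.02 -0.5   1.65]  turned-axes [-0.05 -0.5   1.65] turn z 0.6 tilt fix [0.05 0.05 0.  ]
```

View pics/c5.png

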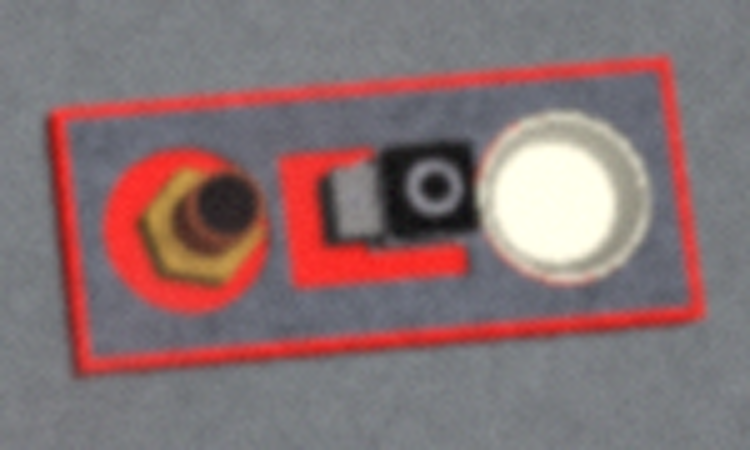

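```bash
python3 - <<'E'
from h import *
np.set_printoptions(precision=4,suppress=True)
C=np.array([.5915,-.274]);a=np.radians(94.9);ey=np.array([np.cos(a),np.sin(a)]);ex=np.array([ey[1],-ey[0]])
f=lambda p:np.array([(p[:2]-C)@ex,(p[:2]-C)@ey])
for z in(.054,.06,.066): print(z,'ring top',f(ray('top',481.8,222.4,z)),'side',f(ray('side',389.6,150.6,z)))
print('dimple',ray('top',507.4,224.4,.022),f(ray('top',507.4,224.4,.022)))
print('union pipe top',f(ray('top',395+228/5,185+207/5,.081)),'side',f(ray('side',330+233/5,130+158/5,.081)))
print('pocket',f(ray('top',395+376/5,185+214/5,.016)))
E
python3 go.py .3619 .2559 .06 -63
```

```text
0.054 ring top [ 0.0022 -0.0139] side [ 0.0025 -0.0182]
0.06 ring top [ 0.0013 -0.0121] side [-0.0007 -0.0107]
0.066 ring top [ 0.0004 -0.0104] side [-0.0038 -0.0032]
dimple [ 0.5966 -0.3448  0.022 ] [-0.001  -0.0709]
union pipe top [-0.0027  0.0685] side [-0.0048  0.0684]
pocket [-0.0005 -0.0016]
t20.07 pos [0.3454 0.2444 0.1261] phi -60.6 open 1.005 F [-0.1  0.5  0.1] q6 1.66
 now-axes [-0.04 -0.51  1.65]  turned-axes [-0.07 -0.5   1.65] turn z 0.59 tilt fix [0.05 0.05 0.  ]
```

The coil triangulates at ring height 0.060, so it is on the floor; its origin is about (0.5, −3.5) mm in the tray. The union is at (−3.5, 68.5) mm. Both are inside their limits. Now the gauge.

Call:
carry_out:
  increments:
    - {"dp": [-0.06,-0.5,0.1],"angular": [0.05,0.05,0.6]}
    - {"dp": [0,0,0],"angular": [0,0,0]}
    - {"dp": [0,0,0.3],"angular": [0,0,0]}
    - {"dp": [0,0,0.4],"angular": [0,0,0]}
    - {"dp": [0,0,0.4],"angular": [0,0,0]}
    - {"dp": [0,0,0.3],"angular": [0,0,0]}
    - {"dp": [0,0,0.1],"angular": [0,0,0]}
    - {"dp": [0,0,0],"angular": [0,0,0]}

```text
t: 20.73
ee_pos: [0.3633, 0.2492, 0.059]
tool_rot: [2.68, -1.633, 0.0]
contact_force: [-0.4, 0.0, 0.2]
opening: 1.003
```

```bash
python3 - <<'E'
from h import *
from go import go
go(.3619,.2559,.01,-63)
a=snap('side','s4')[310:410,290:410]
cv2.imwrite('pics/c6.png',cv2.resize(a,(480,400))[:,:,::-1])
E
```

```text
t20.73 pos [0.3633 0.2492 0.059 ] phi -62.7 open 1.003 F [-0.4  0.   0.2] q6 1.70
 now-axes [-0.17 -0.05  1.22]  turned-axes [-0.17 -0.05  1.22] turn z 0.07 tilt fix [ 0.04 -0.03 -0.  ]
```

View pics/c6.png

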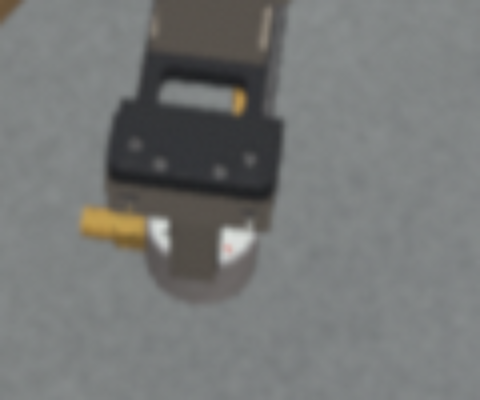

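The gripper is centred over the dial with the jaws across the stem. Descending.

Call:
carry_out:
  increments:
    - {"dp": [-0.17,-0.05,0.1],"angular": [0,0,0]}
    - {"dp": [0,0,0.25],"angular": [0,0,0]}
    - {"dp": [0,0,0.3],"angular": [0,0,0]}
    - {"dp": [0,0,0.25],"angular": [0,0,0]}
    - {"dp": [0,0,0.1],"angular": [0,0,0]}
    - {"dp": [0,0,0],"angular": [0,0,0]}

```text
t: 21.28
ee_pos: [0.3644, 0.258, 0.0191]
tool_rot: [-2.681, 1.633, -0.004]
contact_force: [0.1, -1.2, 1.5]
opening: 0.999
```

```bash
python3 go.py .3619 .2559 .009 -63
```

```text
t21.28 pos [0.3644 0.258  0.0191] phi -62.7 open 0.999 F [ 0.1 -1.2  1.5] q6 1.71
 now-axes [0.02 0.08 0.25]  turned-axes [0.02 0.08 0.25] turn z 0.08 tilt fix [-0.05 -0.01  0.  ]
```

Call:
carry_out:
  increments:
    - {"dp": [0.02,0.08,0.1],"angular": [-0.05,0,0.08]}
    - {"dp": [0,0,0.1],"angular": [0,0,0]}
    - {"dp": [0,0,0.05],"angular": [0,0,0]}
    - {"dp": [0,0,0],"angular": [0,0,0]}

```text
t: 21.62
ee_pos: [0.362, 0.2562, 0.0088]
tool_rot: [-2.678, 1.641, -0.002]
contact_force: [0.8, -0.0, 0.5]
opening: 0.996
```

Call:
carry_out:
  increments:
    - {"dp": [0,0,0],"angular": [0,0,0]}
    - {"dp": [0,0,0],"angular": [0,0,0]}
    - {"dp": [0,0,0],"angular": [0,0,0]}
    - {"dp": [0,0,0],"angular": [0,0,0]}
    - {"dp": [0,0,0],"angular": [0,0,0]}
    - {"dp": [0,0,0],"angular": [0,0,0]}
    - {"dp": [0,0,0],"angular": [0,0,0]}
    - {"dp": [0,0,0],"angular": [0,0,0]}
  gripper: 0
  newtons: 30

```text
t: 22.28
ee_pos: [0.3627, 0.2566, 0.0097]
tool_rot: [-2.677, 1.64, -0.003]
contact_force: [0.4, -0.6, -1.3]
opening: 0.539
```

```bash
python3 go.py .6216 .0266 .1 -6.3
```

```text
t22.28 pos [0.3627 0.2566 0.0097] phi -63.0 open 0.539 F [ 0.4 -0.6 -1.3] q6 1.71
 now-axes [ 8.06 -3.16 -2.24]  turned-axes [ 7.06  5.   -2.26] turn z -14.18 tilt fix [-0.04 -0.01  0.  ]
```

Call:
carry_out:
  increments:
    - {"dp": [0,0,-0.3],"angular": [0,0,0]}
    - {"dp": [0,0,-0.5],"angular": [0,0,0]}
    - {"dp": [0,0,-0.6],"angular": [0,0,-0.5]}
    - {"dp": [0,0,-0.6],"angular": [0,0,-0.9]}
    - {"dp": [0,0,-0.6],"angular": [0,0,-0.9]}
    - {"dp": [0,0,-0.4],"angular": [0,0,-0.9]}
    - {"dp": [0,0,0],"angular": [0,0,-0.9]}
    - {"dp": [0,0,0],"angular": [0,0,-0.9]}
    - {"dp": [0,0,0],"angular": [0,0,-0.9]}
    - {"dp": [0,0,0],"angular": [0,0,-0.9]}
    - {"dp": [0,0,0],"angular": [0,0,-0.9]}
    - {"dp": [0,0,0],"angular": [0,0,-0.9]}
    - {"dp": [0,0,0],"angular": [0,0,-0.9]}
    - {"dp": [0,0,0],"angular": [0,0,-0.9]}
    - {"dp": [0,0,0],"angular": [0,0,-0.9]}
    - {"dp": [0,0,0],"angular": [0,0,-0.9]}
    - {"dp": [0,0,0],"angular": [0,0,-0.9]}
    - {"dp": [0,0,0],"angular": [0,0,-0.7]}
    - {"dp": [0,0,0],"angular": [0,0,0]}

```text
t: 23.87
ee_pos: [0.3587, 0.2539, 0.1342]
tool_rot: [3.136, -0.138, -0.003]
contact_force: [-0.0, 0.7, -1.0]
opening: 0.536
```

```bash
python3 go.py .6216 .0266 .12 -6.3
```

```text
t23.87 pos [0.3587 0.2539 0.1342] phi -5.0 open 0.536 F [-0.   0.7 -1. ] q6 0.70
 now-axes [7.04 5.08 0.36]  turned-axes [7.16 4.93 0.36] turn z 0.32 tilt fix [0.04 0.03 0.  ]
```

Call:
carry_out:
  increments:
    - {"dp": [0,0,0],"angular": [0,0,0.32]}
    - {"dp": [0.4,0.28,0.02],"angular": [0,0,0]}
    - {"dp": [0.6,0.41,0.03],"angular": [0,0,0]}
    - {"dp": [0.6,0.41,0.03],"angular": [0,0,0]}
    - {"dp": [0.6,0.41,0.03],"angular": [0,0,0]}
    - {"dp": [0.6,0.41,0.03],"angular": [0,0,0]}
    - {"dp": [0.6,0.41,0.03],"angular": [0,0,0]}
    - {"dp": [0.6,0.41,0.03],"angular": [0,0,0]}
    - {"dp": [0.6,0.41,0.03],"angular": [0,0,0]}
    - {"dp": [0.6,0.41,0.03],"angular": [0,0,0]}
    - {"dp": [0.6,0.41,0.03],"angular": [0,0,0]}
    - {"dp": [0.6,0.41,0.03],"angular": [0,0,0]}
    - {"dp": [0.4,0.28,0.02],"angular": [0,0,0]}
    - {"dp": [0.2,0.1,0],"angular": [0,0,0]}
    - {"dp": [0,0,0],"angular": [0,0,0]}

```text
t: 25.12
ee_pos: [0.6216, 0.0166, 0.1176]
tool_rot: [3.129, -0.241, -0.006]
contact_force: [-0.3, -0.7, -0.7]
opening: 0.535
```

```bash
python3 go.py .6216 .0266 .05 -6.3
```

```text
t25.12 pos [0.6216 0.0166 0.1176] phi -8.8 open 0.535 F [-0.3 -0.7 -0.7] q6 0.18
 now-axes [-0.03 -0.25  1.69]  turned-axes [-0.03 -0.25  1.69] turn z -0.63 tilt fix [0.05 0.05 0.  ]
```

Call:
carry_out:
  increments:
    - {"dp": [-0.03,-0.25,0.1],"angular": [0.05,0.05,-0.6]}
    - {"dp": [0,0,0.25],"angular": [0,0,0]}
    - {"dp": [0,0,0.3],"angular": [0,0,0]}
    - {"dp": [0,0,0.3],"angular": [0,0,0]}
    - {"dp": [0,0,0.3],"angular": [0,0,0]}
    - {"dp": [0,0,0.2],"angular": [0,0,0]}
    - {"dp": [0,0,0.1],"angular": [0,0,0]}
    - {"dp": [0,0,0],"angular": [0,0,0]}

```text
t: 25.78
ee_pos: [0.6163, 0.0296, 0.0477]
tool_rot: [3.136, -0.185, -0.01]
contact_force: [-0.2, 0.3, -0.3]
opening: 0.537
```

```bash
python3 go.py .6216 .0266 .026 -6.3
```

```text
t25.78 pos [0.6163 0.0296 0.0477] phi -6.7 open 0.537 F [-0.2  0.3 -0.3] q6 0.16
 now-axes [0.14 0.06 0.54]  turned-axes [0.14 0.06 0.54] turn z -0.11 tilt fix [0.01 0.09 0.  ]
```

Call:
carry_out:
  increments:
    - {"dp": [0.14,0.06,0.1],"angular": [0,0.09,-0.1]}
    - {"dp": [0,0,0.15],"angular": [0,0,0]}
    - {"dp": [0,0,0.15],"angular": [0,0,0]}
    - {"dp": [0,0,0.05],"angular": [0,0,0]}
    - {"dp": [0,0,0],"angular": [0,0,0]}

```text
t: 26.2
ee_pos: [0.623, 0.0259, 0.0283]
tool_rot: [3.136, -0.174, 0.003]
contact_force: [0.2, -0.0, -1.7]
opening: 0.534
```

```bash
python3 go.py .6216 .0266 .026 -6.3
```

```text
t26.20 pos [0.623  0.0259 0.0283] phi -6.3 open 0.534 F [ 0.2 -0.  -1.7] q6 0.15
 now-axes [-0.04 -0.01  0.06]  turned-axes [-0.04 -0.01  0.06] turn z -0.01 tilt fix [ 0.01 -0.03 -0.  ]
```

Call:
carry_out:
  increments:
    - {"dp": [-0.02,0,0.06],"angular": [0,0,0]}
    - {"dp": [0,0,0],"angular": [0,0,0]}

```text
t: 26.37
ee_pos: [0.6227, 0.0259, 0.026]
tool_rot: [3.136, -0.174, 0.004]
contact_force: [0.5, 1.0, -0.9]
opening: 0.536
```

Call:
carry_out:
  increments:
    - {"dp": [0,0,0],"angular": [0,0,0]}
    - {"dp": [0,0,0],"angular": [0,0,0]}
    - {"dp": [0,0,0],"angular": [0,0,0]}
    - {"dp": [0,0,0],"angular": [0,0,0]}
    - {"dp": [0,0,-0.2],"angular": [0,0,0]}
    - {"dp": [0,0,-0.5],"angular": [0,0,0]}
    - {"dp": [0,0,-0.6],"angular": [0,0,0]}
    - {"dp": [0,0,-0.6],"angular": [0,0,0]}
    - {"dp": [0,0,-0.6],"angular": [0,0,0]}
    - {"dp": [0,0,-0.3],"angular": [0,0,0]}
    - {"dp": [0,0,0],"angular": [0,0,0]}
  gripper: 1

```text
t: 27.28
ee_pos: [0.6219, 0.0262, 0.1465]
tool_rot: [3.136, -0.174, 0.004]
contact_force: [0.9, 0.6, 0.5]
opening: 0.998
```

```bash
python3 go.py .5583 .2776 .14 0
```

```text
t27.28 pos [0.6219 0.0262 0.1465] phi -6.3 open 0.998 F [0.9 0.6 0.5] q6 0.15
 now-axes [-2.28 -6.07  0.15]  turned-axes [-1.59 -6.28  0.16] turn z -1.59 tilt fix [ 0.   -0.04 -0.  ]
```

Call:
carry_out:
  increments:
    - {"dp": [0,0,0],"angular": [0,0,-0.8]}
    - {"dp": [0,0,0],"angular": [0,0,-0.8]}
    - {"dp": [-0.1,-0.4,0],"angular": [0,0,0]}
    - {"dp": [-0.17,-0.65,0],"angular": [0,0,0]}
    - {"dp": [-0.17,-0.65,0],"angular": [0,0,0]}
    - {"dp": [-0.17,-0.65,0],"angular": [0,0,0]}
    - {"dp": [-0.17,-0.65,0],"angular": [0,0,0]}
    - {"dp": [-0.17,-0.65,0],"angular": [0,0,0]}
    - {"dp": [-0.17,-0.65,0],"angular": [0,0,0]}
    - {"dp": [-0.17,-0.65,0],"angular": [0,0,0]}
    - {"dp": [-0.17,-0.65,0],"angular": [0,0,0]}
    - {"dp": [-0.1,-0.4,0],"angular": [0,0,0]}
    - {"dp": [-0.05,-0.15,0],"angular": [0,0,0]}
    - {"dp": [0,0,0],"angular": [0,0,0]}
    - {"dp": [0,0,0],"angular": [0,0,0]}

```text
t: 28.53
ee_pos: [0.5504, 0.2801, 0.1416]
tool_rot: [3.138, 0.007, 0.001]
contact_force: [0.7, -0.0, -0.2]
opening: 1.003
```

```bash
python3 - <<'E'
from h import *
from go import go
np.set_printoptions(precision=4,suppress=True)
im=cv2.imread('pics/side0.png');H,S,V=cv2.split(cv2.cvtColor(im,cv2.COLOR_BGR2HSV))
for n,m,(x0,y0,x1,y1) in(('green',(abs(H.astype(int)-62)<20)&(S>120),(190,315,245,350)),('orange',(H<14)&(S>170)&(V>150),(225,290,265,325))):
    k=np.zeros_like(H);k[y0:y1,x0:x1]=m[y0:y1,x0:x1]*255
    c=max(cv2.findContours(k,0,2)[0],key=cv2.contourArea);e=cv2.fitEllipse(c);print(n,e,ray('side',*e[0],.072))
b=snap('side','s5')
go(.5583,.2776,.09,0)
cv2.imwrite('pics/c7.png',np.hstack([cv2.resize(b[180:380,170:370],(400,400)),cv2.resize(snap('top','t5')[160:280,230:400],(400,400))])[:,:,::-1])
E
```

```text
green ((216.41632080078125, 331.49822998046875), (15.177322387695312, 19.852380752563477), 77.41118621826172) [0.5557 0.3518 0.072 ]
orange ((244.21652221679688, 304.67840576171875), (14.388894081115723, 18.49342155456543), 78.791748046875) [0.5559 0.279  0.072 ]
t28.58 pos [0.5504 0.2797 0.1415] phi 0.2 open 1.006 F [ 0.6 -0.8  0.7] q6 0.47
 now-axes [0.2  0.05 1.29]  turned-axes [0.2  0.05 1.29] turn z 0.06 tilt fix [ 0.05 -0.01 -0.  ]
```

View pics/c7.png

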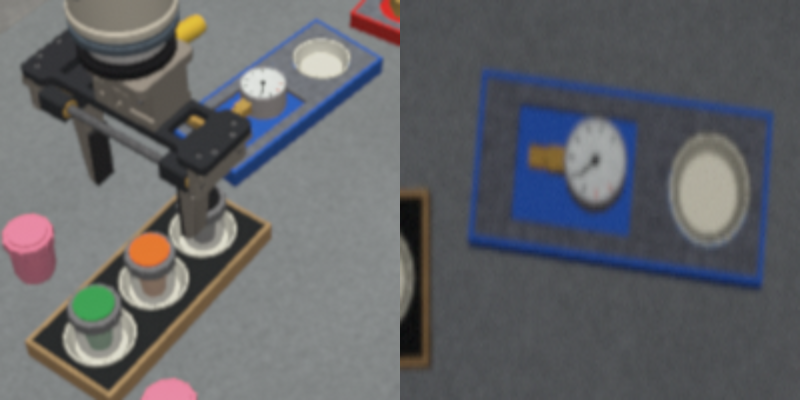

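The gauge lies flat in its pocket (crop 595,162), and both side discs agree with the top view: orange (0.557, 0.278), green (0.557, 0.351). Descending over the orange cup in steps.

Call:
carry_out:
  increments:
    - {"dp": [0.17,0.05,0.1],"angular": [0.05,0,0.06]}
    - {"dp": [0,0,0.25],"angular": [0,0,0]}
    - {"dp": [0,0,0.3],"angular": [0,0,0]}
    - {"dp": [0,0,0.3],"angular": [0,0,0]}
    - {"dp": [0,0,0.15],"angular": [0,0,0]}
    - {"dp": [0,0,0],"angular": [0,0,0]}

```text
t: 29.13
ee_pos: [0.5596, 0.2725, 0.0925]
tool_rot: [3.141, -0.011, 0.001]
contact_force: [-0.8, -0.1, -0.4]
opening: 1.001
```

```bash
python3 go.py .557 .278 .044 0
```

```text
t29.13 pos [0.5596 0.2725 0.0925] phi -0.4 open 1.001 F [-0.8 -0.1 -0.4] q6 0.46
 now-axes [-0.07 -0.14  1.21]  turned-axes [-0.07 -0.14  1.21] turn z -0.1 tilt fix [ 0.01 -0.01 -0.  ]
```

Call:
carry_out:
  increments:
    - {"dp": [-0.06,-0.14,0],"angular": [0,0,-0.1]}
    - {"dp": [0,0,0.1],"angular": [0,0,0]}
    - {"dp": [0,0,0.2],"angular": [0,0,0]}
    - {"dp": [0,0,0.25],"angular": [0,0,0]}
    - {"dp": [0,0,0.25],"angular": [0,0,0]}
    - {"dp": [0,0,0.2],"angular": [0,0,0]}
    - {"dp": [0,0,0.1],"angular": [0,0,0]}
    - {"dp": [0,0,0],"angular": [0,0,0]}

```text
t: 29.8
ee_pos: [0.5563, 0.279, 0.0429]
tool_rot: [3.141, 0.003, -0.001]
contact_force: [0.5, 0.2, -1.0]
opening: 0.999
```

```bash
python3 go.py .557 .278 .044 0
```

```text
t29.80 pos [0.5563 0.279  0.0429] phi 0.1 open 0.999 F [ 0.5  0.2 -1. ] q6 0.46
 now-axes [ 0.02  0.03 -0.03]  turned-axes [ 0.02  0.03 -0.03] turn z 0.03 tilt fix [0.01 0.01 0.  ]
```

Call:
carry_out:
  increments:
    - {"dp": [0,0,0],"angular": [0,0,0]}
    - {"dp": [0,0,0],"angular": [0,0,0]}
    - {"dp": [0,0,0],"angular": [0,0,0]}
    - {"dp": [0,0,0],"angular": [0,0,0]}
    - {"dp": [0,0,0],"angular": [0,0,0]}
    - {"dp": [0,0,0],"angular": [0,0,0]}
    - {"dp": [0,0,0],"angular": [0,0,0]}
    - {"dp": [0,0,0],"angular": [0,0,0]}
    - {"dp": [0,0,0],"angular": [0,0,0]}
  gripper: 0
  newtons: 18

```text
t: 30.55
ee_pos: [0.5572, 0.2792, 0.0441]
tool_rot: [3.141, 0.002, 0.002]
contact_force: [-0.4, -0.0, -1.2]
opening: 0.497
```

```bash
python3 go.py .557 .278 .2 0
```

```text
t30.55 pos [0.5572 0.2792 0.0441] phi 0.1 open 0.497 F [-0.4 -0.  -1.2] q6 0.46
 now-axes [ 0.    0.03 -3.9 ]  turned-axes [-0.    0.03 -3.9 ] turn z 0.02 tilt fix [ 0.   -0.02 -0.  ]
```

Call:
carry_out:
  increments:
    - {"dp": [0,0,-0.1],"angular": [0,0,0]}
    - {"dp": [0,0,-0.2],"angular": [0,0,0]}
    - {"dp": [0,0,-0.3],"angular": [0,0,0]}
    - {"dp": [0,0,-0.4],"angular": [0,0,0]}
    - {"dp": [0,0,-0.5],"angular": [0,0,0]}
    - {"dp": [0,0,-0.5],"angular": [0,0,0]}
    - {"dp": [0,0,-0.5],"angular": [0,0,0]}
    - {"dp": [0,0,-0.4],"angular": [0,0,0]}
    - {"dp": [0,0,-0.2],"angular": [0,0,0]}
    - {"dp": [0,0,0],"angular": [0,0,0]}

```text
t: 31.38
ee_pos: [0.5567, 0.2791, 0.1812]
tool_rot: [-3.141, -0.002, -0.004]
contact_force: [0.8, -0.5, -0.9]
opening: 0.49
```

```bash
python3 go.py .5966 -.3448 .15 0
```

```text
t31.38 pos [0.5567 0.2791 0.1812] phi 0.1 open 0.490 F [ 0.8 -0.5 -0.9] q6 0.46
 now-axes [ 0.97 15.6   0.77]  turned-axes [ 1.   15.6   0.78] turn z 0.02 tilt fix [-0.01 -0.04  0.  ]
```

Call:
carry_out:
  increments:
    - {"dp": [0,0.3,0],"angular": [0,0,0]}
    - {"dp": [0.05,0.6,0.02],"angular": [0,0,0]}
    - {"dp": [0.06,0.85,0.02],"angular": [0,0,0]}
    - {"dp": [0.06,0.85,0.02],"angular": [0,0,0]}
    - {"dp": [0.06,0.85,0.02],"angular": [0,0,0]}
    - {"dp": [0.06,0.85,0.02],"angular": [0,0,0]}
    - {"dp": [0.06,0.85,0.02],"angular": [0,0,0]}
    - {"dp": [0.06,0.85,0.02],"angular": [0,0,0]}
    - {"dp": [0.06,0.85,0.02],"angular": [0,0,0]}
    - {"dp": [0.06,0.85,0.02],"angular": [0,0,0]}
    - {"dp": [0.06,0.85,0.02],"angular": [0,0,0]}
    - {"dp": [0.06,0.85,0.02],"angular": [0,0,0]}
    - {"dp": [0.06,0.85,0.02],"angular": [0,0,0]}
    - {"dp": [0.06,0.85,0.02],"angular": [0,0,0]}
    - {"dp": [0.06,0.85,0.02],"angular": [0,0,0]}
    - {"dp": [0.06,0.85,0.02],"angular": [0,0,0]}
    - {"dp": [0.06,0.85,0.02],"angular": [0,0,0]}
    - {"dp": [0.06,0.7,0.02],"angular": [0,0,0]}
    - {"dp": [0.03,0.4,0],"angular": [0,0,0]}
    - {"dp": [0,0.2,0],"angular": [0,0,0]}

```text
t: 33.05
ee_pos: [0.5799, -0.3557, 0.1454]
tool_rot: [-3.136, -0.009, 0.042]
contact_force: [-0.2, 0.0, -1.1]
opening: 0.492
```

```bash
python3 go.py .5966 -.3448 .11 0
```

```text
t33.05 pos [ 0.5799 -0.3557  0.1454] phi 0.3 open 0.492 F [-0.2  0.  -1.1] q6 -0.55
 now-axes [ 0.44 -0.27  0.87]  turned-axes [ 0.42 -0.27  0.88] turn z 0.08 tilt fix [-0.07  0.38 -0.  ]
```

Call:
carry_out:
  increments:
    - {"dp": [0,0,0],"angular": [0,0,0]}
    - {"dp": [0.2,0,0.2],"angular": [-0.07,0.38,0]}
    - {"dp": [0.2,0,0.3],"angular": [0,0,0]}
    - {"dp": [0,0,0.3],"angular": [0,0,0]}
    - {"dp": [0,0,0],"angular": [0,0,0]}

```text
t: 33.47
ee_pos: [0.5938, -0.3526, 0.1091]
tool_rot: [-3.138, -0.008, 0.006]
contact_force: [-1.2, 1.0, -1.4]
opening: 0.498
```

```bash
python3 go.py .5966 -.3448 .06 0
```

```text
t33.47 pos [ 0.5938 -0.3526  0.1091] phi 0.3 open 0.498 F [-1.2  1.  -1.4] q6 -0.54
 now-axes [ 0.08 -0.19  1.23]  turned-axes [ 0.07 -0.19  1.23] turn z 0.07 tilt fix [-0.05  0.06 -0.  ]
```

Call:
carry_out:
  increments:
    - {"dp": [0.08,-0.19,0],"angular": [-0.05,0.06,0]}
    - {"dp": [0,0,0.15],"angular": [0,0,0]}
    - {"dp": [0,0,0.25],"angular": [0,0,0]}
    - {"dp": [0,0,0.3],"angular": [0,0,0]}
    - {"dp": [0,0,0.25],"angular": [0,0,0]}
    - {"dp": [0,0,0.15],"angular": [0,0,0]}
    - {"dp": [0,0,0],"angular": [0,0,0]}

```text
t: 34.05
ee_pos: [0.5972, -0.3401, 0.0598]
tool_rot: [-3.14, -0.015, 0.004]
contact_force: [0.2, -0.6, -1.1]
opening: 0.495
```

```bash
python3 go.py .5966 -.3448 .044 0
```

```text
t34.05 pos [ 0.5972 -0.3401  0.0598] phi 0.5 open 0.495 F [ 0.2 -0.6 -1.1] q6 -0.53
 now-axes [-0.01  0.12  0.39]  turned-axes [-0.01  0.12  0.39] turn z 0.14 tilt fix [-0.02  0.04 -0.  ]
```

Call:
carry_out:
  increments:
    - {"dp": [0,0.12,0.05],"angular": [-0.02,0.04,0]}
    - {"dp": [0,0,0.1],"angular": [0,0,0]}
    - {"dp": [0,0,0.1],"angular": [0,0,0]}
    - {"dp": [0,0,0],"angular": [0,0,0]}

```text
t: 34.38
ee_pos: [0.597, -0.3462, 0.0485]
tool_rot: [3.141, 0.014, 0.0]
contact_force: [-0.8, -0.3, -1.0]
opening: 0.494
```

```bash
python3 go.py .5966 -.3448 .044 0
```

```text
t34.38 pos [ 0.597  -0.3462  0.0485] phi 0.5 open 0.494 F [-0.8 -0.3 -1. ] q6 -0.54
 now-axes [-0.01 -0.04  0.11]  turned-axes [-0.01 -0.04  0.11] turn z 0.12 tilt fix [ 0.01 -0.   -0.  ]
```

Now the last 4 mm in tiny steps.

Call:
carry_out:
  increments:
    - {"dp": [0,-0.03,0.04],"angular": [0,0,0]}
    - {"dp": [0,0,0.03],"angular": [0,0,0]}
    - {"dp": [0,0,0],"angular": [0,0,0]}

```text
t: 34.63
ee_pos: [0.5973, -0.3454, 0.0459]
tool_rot: [3.141, 0.013, 0.002]
contact_force: [0.5, -0.1, -1.1]
opening: 0.49
```

Call:
carry_out:
  increments:
    - {"dp": [0,0,0.02],"angular": [0,0,0]}
    - {"dp": [0,0,0],"angular": [0,0,0]}

```text
t: 34.8
ee_pos: [0.5975, -0.3454, 0.0454]
tool_rot: [3.141, 0.013, 0.002]
contact_force: [-0.0, -0.5, -1.1]
opening: 0.496
```

Call:
carry_out:
  increments:
    - {"dp": [0,0,0.03],"angular": [0,0,0]}
    - {"dp": [0,0,0],"angular": [0,0,0]}

```text
t: 34.97
ee_pos: [0.5977, -0.3455, 0.0445]
tool_rot: [3.14, 0.013, 0.003]
contact_force: [-0.4, -0.7, -0.7]
opening: 0.496
```

Call:
carry_out:
  increments:
    - {"dp": [0,0,0.02],"angular": [0,0,0]}
    - {"dp": [0,0,0],"angular": [0,0,0]}

```text
t: 35.13
ee_pos: [0.598, -0.3456, 0.044]
tool_rot: [3.14, 0.013, 0.004]
contact_force: [0.5, 0.2, -1.3]
opening: 0.495
```

Call:
carry_out:
  increments:
    - {"dp": [-0.02,0,0.03],"angular": [0,0,0]}
    - {"dp": [0,0,0],"angular": [0,0,0]}

```text
t: 35.3
ee_pos: [0.5982, -0.3461, 0.0442]
tool_rot: [3.139, 0.013, 0.008]
contact_force: [-0.2, 0.6, -0.9]
opening: 0.493
```

It has stalled at 0.044, the expected floor height, with almost no force. Releasing.

Call:
carry_out:
  increments:
    - {"dp": [0,0,0],"angular": [0,0,0]}
    - {"dp": [0,0,0],"angular": [0,0,0]}
    - {"dp": [0,0,0],"angular": [0,0,0]}
    - {"dp": [0,0,0],"angular": [0,0,0]}
    - {"dp": [0,0,0],"angular": [0,0,0]}
    - {"dp": [0,0,-0.2],"angular": [0,0,0]}
    - {"dp": [0,0,-0.4],"angular": [0,0,0]}
    - {"dp": [0,0,-0.6],"angular": [0,0,0]}
    - {"dp": [0,0,-0.6],"angular": [0,0,0]}
    - {"dp": [0,0,-0.6],"angular": [0,0,0]}
    - {"dp": [0,0,-0.3],"angular": [0,0,0]}
    - {"dp": [0,0,0],"angular": [0,0,0]}
  gripper: 1

```text
t: 36.3
ee_pos: [0.5964, -0.3451, 0.1571]
tool_rot: [3.141, 0.013, 0.002]
contact_force: [1.0, -0.4, -0.7]
opening: 1.002
```

```bash
python3 - <<'E'
from h import *
from go import go
go(.557,.351,.15,0)
b=snap('side','s6')
cv2.imwrite('pics/c8.png',cv2.resize(b[110:210,330:450],(480,400))[:,:,::-1])
E
```

```text
t36.30 pos [ 0.5964 -0.3451  0.1571] phi 0.5 open 1.002 F [ 1.  -0.4 -0.7] q6 -0.54
 now-axes [ -0.84 -17.41   0.16]  turned-axes [ -0.98 -17.4    0.18] turn z 0.12 tilt fix [ 0.01 -0.02 -0.  ]
```

View pics/c8.png

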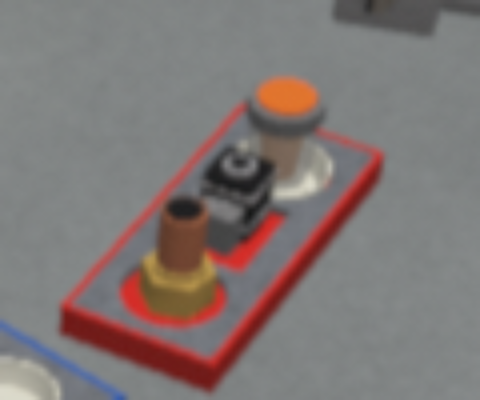

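The red kit is complete, with the orange cup upright in the dimple. Next is the green cup.

Call:
carry_out:
  increments:
    - {"dp": [-0.02,-0.4,0],"angular": [0,0,0]}
    - {"dp": [-0.05,-0.8,0],"angular": [0,0,0]}
    - {"dp": [-0.05,-0.95,0],"angular": [0,0,0]}
    - {"dp": [-0.05,-0.95,0],"angular": [0,0,0]}
    - {"dp": [-0.05,-0.95,0],"angular": [0,0,0]}
    - {"dp": [-0.05,-0.95,0],"angular": [0,0,0]}
    - {"dp": [-0.05,-0.95,0],"angular": [0,0,0]}
    - {"dp": [-0.05,-0.95,0],"angular": [0,0,0]}
    - {"dp": [-0.05,-0.95,0],"angular": [0,0,0]}
    - {"dp": [-0.05,-0.95,0],"angular": [0,0,0]}
    - {"dp": [-0.05,-0.95,0],"angular": [0,0,0]}
    - {"dp": [-0.05,-0.95,0],"angular": [0,0,0]}
    - {"dp": [-0.05,-0.95,0],"angular": [0,0,0]}
    - {"dp": [-0.05,-0.95,0],"angular": [0,0,0]}
    - {"dp": [-0.05,-0.95,0],"angular": [0,0,0]}
    - {"dp": [-0.05,-0.95,0],"angular": [0,0,0]}
    - {"dp": [-0.05,-0.95,0],"angular": [0,0,0]}
    - {"dp": [-0.05,-0.8,0],"angular": [0,0,0]}
    - {"dp": [-0.05,-0.4,0],"angular": [0,0,0]}
    - {"dp": [0,0,0],"angular": [0,0,0]}

```text
t: 38.02
ee_pos: [0.5229, 0.3601, 0.1248]
tool_rot: [3.138, 0.008, -0.064]
contact_force: [-0.1, -0.1, 0.4]
opening: 1.003
```

```bash
python3 go.py .557 .351 .1 0
```

```text
t38.02 pos [0.5229 0.3601 0.1248] phi 0.3 open 1.003 F [-0.1 -0.1  0.4] q6 0.57
 now-axes [0.88 0.23 0.58]  turned-axes [0.85 0.23 0.62] turn z 0.07 tilt fix [0.05 0.59 0.  ]
```

Call:
carry_out:
  increments:
    - {"dp": [0,0,0],"angular": [0.05,0.59,0]}
    - {"dp": [0.4,0.1,0],"angular": [0,0,0]}
    - {"dp": [0.4,0.1,0.2],"angular": [0,0,0]}
    - {"dp": [0,0,0.2],"angular": [0,0,0]}
    - {"dp": [0,0,0],"angular": [0,0,0]}

```text
t: 38.43
ee_pos: [0.5495, 0.3502, 0.1003]
tool_rot: [3.136, 0.014, -0.012]
contact_force: [-0.2, -0.5, -0.6]
opening: 1.0
```

```bash
python3 go.py .557 .351 .09 0
```

```text
t38.43 pos [0.5495 0.3502 0.1003] phi 0.5 open 1.000 F [-0.2 -0.5 -0.6] q6 0.56
 now-axes [ 0.19 -0.02  0.26]  turned-axes [ 0.19 -0.02  0.26] turn z 0.12 tilt fix [0.08 0.11 0.  ]
```

Call:
carry_out:
  increments:
    - {"dp": [0.19,-0.02,0.1],"angular": [0.08,0.11,0.1]}
    - {"dp": [0,0,0.1],"angular": [0,0,0]}
    - {"dp": [0,0,0],"angular": [0,0,0]}

```text
t: 38.68
ee_pos: [0.5565, 0.3489, 0.0891]
tool_rot: [3.14, -0.003, -0.005]
contact_force: [-1.2, -0.4, 0.2]
opening: 1.0
```

```bash
python3 go.py .557 .351 .044 0
```

```text
t38.68 pos [0.5565 0.3489 0.0891] phi -0.1 open 1.000 F [-1.2 -0.4  0.2] q6 0.56
 now-axes [ 0.02 -0.05  1.13]  turned-axes [ 0.01 -0.05  1.13] turn z -0.03 tilt fix [0.02 0.05 0.  ]
```

Call:
carry_out:
  increments:
    - {"dp": [0.02,-0.05,0],"angular": [0.02,0.05,0]}
    - {"dp": [0,0,0.1],"angular": [0,0,0]}
    - {"dp": [0,0,0.2],"angular": [0,0,0]}
    - {"dp": [0,0,0.25],"angular": [0,0,0]}
    - {"dp": [0,0,0.25],"angular": [0,0,0]}
    - {"dp": [0,0,0.2],"angular": [0,0,0]}
    - {"dp": [0,0,0.08],"angular": [0,0,0]}
    - {"dp": [0,0,0],"angular": [0,0,0]}

```text
t: 39.35
ee_pos: [0.5564, 0.3511, 0.041]
tool_rot: [3.141, -0.003, 0.0]
contact_force: [-0.0, -0.2, -0.4]
opening: 0.999
```

```bash
python3 go.py .557 .351 .044 0
```

```text
t39.35 pos [0.5564 0.3511 0.041 ] phi -0.1 open 0.999 F [-0.  -0.2 -0.4] q6 0.56
 now-axes [ 0.01  0.   -0.07]  turned-axes [ 0.01  0.   -0.07] turn z -0.02 tilt fix [ 0. -0. -0.]
```

Call:
carry_out:
  increments:
    - {"dp": [0,0,-0.07],"angular": [0,0,0]}
    - {"dp": [0,0,0],"angular": [0,0,0]}

```text
t: 39.52
ee_pos: [0.556, 0.3509, 0.0432]
tool_rot: [3.141, -0.003, -0.002]
contact_force: [-0.2, -0.6, 0.5]
opening: 1.001
```

Call:
carry_out:
  increments:
    - {"dp": [0,0,0],"angular": [0,0,0]}
    - {"dp": [0,0,0],"angular": [0,0,0]}
    - {"dp": [0,0,0],"angular": [0,0,0]}
    - {"dp": [0,0,0],"angular": [0,0,0]}
    - {"dp": [0,0,0],"angular": [0,0,0]}
    - {"dp": [0,0,0],"angular": [0,0,0]}
    - {"dp": [0,0,0],"angular": [0,0,0]}
    - {"dp": [0,0,0],"angular": [0,0,0]}
    - {"dp": [0,0,0],"angular": [0,0,0]}
  gripper: 0
  newtons: 18

```text
t: 40.27
ee_pos: [0.5574, 0.3516, 0.0455]
tool_rot: [-3.141, 0.003, -0.003]
contact_force: [0.1, -1.2, 0.7]
opening: 0.495
```

Gripped at 45.5 mm. Lifting, with the black cup to the −y side.

Call:
carry_out:
  increments:
    - {"dp": [0,0,-0.1],"angular": [0,0,0]}
    - {"dp": [0,0,-0.2],"angular": [0,0,0]}
    - {"dp": [0,0,-0.3],"angular": [0,0,0]}
    - {"dp": [0,0,-0.4],"angular": [0,0,0]}
    - {"dp": [0,0,-0.5],"angular": [0,0,0]}
    - {"dp": [0,0,-0.5],"angular": [0,0,0]}
    - {"dp": [0,0,-0.5],"angular": [0,0,0]}
    - {"dp": [0,0,-0.4],"angular": [0,0,0]}
    - {"dp": [0,0,-0.2],"angular": [0,0,0]}
    - {"dp": [0,0,0],"angular": [0,0,0]}

```text
t: 41.1
ee_pos: [0.5566, 0.3512, 0.1823]
tool_rot: [-3.14, 0.003, -0.004]
contact_force: [-0.1, -0.3, -0.8]
opening: 0.494
```

```bash
python3 - <<'E'
from h import *
from go import go
im=cv2.imread('pics/t5.png');H,S,V=cv2.split(cv2.cvtColor(im,cv2.COLOR_BGR2HSV))
k=np.zeros_like(H);k[190:245,335:385]=((S<70)&(V>100))[190:245,335:385]*255
c=cv2.convexHull(max(cv2.findContours(k,0,2)[0],key=cv2.contourArea));e=cv2.minEnclosingCircle(c);print(e,ray('top',*e[0],.022),'from tray',.619-.071*.110+.001,.0027-.071*.994)
go(.6115,-.068,.14,0)
E
```

```text
((360.9130554199219, 216.9130401611328), 17.61228370666504) [ 0.61130516 -0.06790819  0.022     ] from tray 0.61219 -0.067874
t41.10 pos [0.5566 0.3512 0.1823] phi -0.1 open 0.494 F [-0.1 -0.3 -0.8] q6 0.56
 now-axes [ 1.39 10.48  1.05]  turned-axes [ 1.37 10.48  1.06] turn z -0.02 tilt fix [-0.02 -0.04  0.  ]
```

Call:
carry_out:
  increments:
    - {"dp": [0.03,0.3,0],"angular": [0,0,0]}
    - {"dp": [0.06,0.5,0],"angular": [0,0,0]}
    - {"dp": [0.09,0.65,0],"angular": [0,0,0]}
    - {"dp": [0.09,0.65,0],"angular": [0,0,0]}
    - {"dp": [0.09,0.65,0],"angular": [0,0,0]}
    - {"dp": [0.09,0.65,0],"angular": [0,0,0]}
    - {"dp": [0.09,0.65,0],"angular": [0,0,0]}
    - {"dp": [0.09,0.65,0],"angular": [0,0,0]}
    - {"dp": [0.09,0.65,0],"angular": [0,0,0]}
    - {"dp": [0.09,0.65,0],"angular": [0,0,0]}
    - {"dp": [0.09,0.65,0],"angular": [0,0,0]}
    - {"dp": [0.09,0.65,0],"angular": [0,0,0]}
    - {"dp": [0.09,0.65,0],"angular": [0,0,0]}
    - {"dp": [0.09,0.65,0],"angular": [0,0,0]}
    - {"dp": [0.09,0.65,0],"angular": [0,0,0]}
    - {"dp": [0.09,0.65,0],"angular": [0,0,0]}
    - {"dp": [0.06,0.4,0],"angular": [0,0,0]}
    - {"dp": [0,0.15,0],"angular": [0,0,0]}
    - {"dp": [0,0,0],"angular": [0,0,0]}

```text
t: 42.68
ee_pos: [0.5975, -0.1007, 0.163]
tool_rot: [3.137, 0.0, -0.042]
contact_force: [-0.8, 0.9, -1.1]
opening: 0.494
```

```bash
python3 go.py .6115 -.068 .11 -3
```

```text
t42.68 pos [ 0.5975 -0.1007  0.163 ] phi -0.0 open 0.494 F [-0.8  0.9 -1.1] q6 -0.16
 now-axes [ 0.38 -0.82  1.31]  turned-axes [ 0.31 -0.84  1.33] turn z 0.75 tilt fix [0.06 0.38 0.  ]
```

Call:
carry_out:
  increments:
    - {"dp": [0,0,0],"angular": [0.06,0.38,0]}
    - {"dp": [0.15,-0.4,0.2],"angular": [0,0,0]}
    - {"dp": [0.15,-0.4,0.3],"angular": [0,0,0]}
    - {"dp": [0,0,0.4],"angular": [0,0,0]}
    - {"dp": [0,0,0.2],"angular": [0,0,0]}
    - {"dp": [0,0,0],"angular": [0,0,0]}

```text
t: 43.18
ee_pos: [0.6058, -0.0646, 0.115]
tool_rot: [-3.139, 0.001, 0.006]
contact_force: [0.2, -0.5, -1.5]
opening: 0.493
```

```bash
python3 go.py .6115 -.068 .06
```

```text
t43.18 pos [ 0.6058 -0.0646  0.115 ] phi -0.0 open 0.493 F [ 0.2 -0.5 -1.5] q6 -0.11
 now-axes [0.15 0.09 1.37]  turned-axes [0.14 0.09 1.37] turn z -0.0 tilt fix [-0.03  0.05 -0.  ]
```

Call:
carry_out:
  increments:
    - {"dp": [0.15,0.08,0],"angular": [-0.03,0.05,0]}
    - {"dp": [0,0,0.15],"angular": [0,0,0]}
    - {"dp": [0,0,0.25],"angular": [0,0,0]}
    - {"dp": [0,0,0.3],"angular": [0,0,0]}
    - {"dp": [0,0,0.3],"angular": [0,0,0]}
    - {"dp": [0,0,0.15],"angular": [0,0,0]}
    - {"dp": [0,0,0],"angular": [0,0,0]}

```text
t: 43.77
ee_pos: [0.6124, -0.068, 0.0655]
tool_rot: [3.141, -0.001, 0.002]
contact_force: [-1.1, 0.0, -1.0]
opening: 0.495
```

```bash
python3 go.py .6115 -.068 .045
```

```text
t43.77 pos [ 0.6124 -0.068   0.0655] phi -0.0 open 0.495 F [-1.1  0.  -1. ] q6 -0.11
 now-axes [-0.02 -0.    0.51]  turned-axes [-0.02 -0.    0.51] turn z -0.0 tilt fix [ 0.   -0.01 -0.  ]
```

Call:
carry_out:
  increments:
    - {"dp": [-0.02,0,0.1],"angular": [0,0,0]}
    - {"dp": [0,0,0.15],"angular": [0,0,0]}
    - {"dp": [0,0,0.1],"angular": [0,0,0]}
    - {"dp": [0,0,0.03],"angular": [0,0,0]}
    - {"dp": [0,0,0],"angular": [0,0,0]}

```text
t: 44.18
ee_pos: [0.6112, -0.0683, 0.0481]
tool_rot: [3.141, -0.002, -0.0]
contact_force: [0.1, -0.4, -0.8]
opening: 0.489
```

Call:
carry_out:
  increments:
    - {"dp": [0,0,0.03],"angular": [0,0,0]}
    - {"dp": [0,0,0],"angular": [0,0,0]}

```text
t: 44.35
ee_pos: [0.6114, -0.0683, 0.0471]
tool_rot: [3.141, -0.002, 0.001]
contact_force: [-0.7, -0.8, -2.1]
opening: 0.496
```

Call:
carry_out:
  increments:
    - {"dp": [0,0,0.03],"angular": [0,0,0]}
    - {"dp": [0,0,0],"angular": [0,0,0]}

```text
t: 44.52
ee_pos: [0.6118, -0.0683, 0.0463]
tool_rot: [3.141, -0.001, 0.002]
contact_force: [0.3, -0.3, -0.6]
opening: 0.496
```

Call:
carry_out:
  increments:
    - {"dp": [0,0,0.02],"angular": [0,0,0]}
    - {"dp": [0,0,0],"angular": [0,0,0]}

```text
t: 44.68
ee_pos: [0.6121, -0.0683, 0.0458]
tool_rot: [3.141, -0.001, 0.003]
contact_force: [0.3, -0.4, -1.1]
opening: 0.497
```

Call:
carry_out:
  increments:
    - {"dp": [0,0,0.03],"angular": [0,0,0]}
    - {"dp": [0,0,0],"angular": [0,0,0]}

```text
t: 44.85
ee_pos: [0.6126, -0.0684, 0.0457]
tool_rot: [3.141, -0.001, 0.005]
contact_force: [0.6, 0.7, -0.9]
opening: 0.496
```

Call:
carry_out:
  increments:
    - {"dp": [0,0,0.03],"angular": [0,0,0]}
    - {"dp": [0,0,0],"angular": [0,0,0]}

```text
t: 45.02
ee_pos: [0.613, -0.0685, 0.0456]
tool_rot: [3.141, -0.001, 0.006]
contact_force: [0.5, 0.9, -1.1]
opening: 0.495
```

It has stalled at 0.0456, which matches the grasp height, so it is resting. Releasing and retreating upwards.

Call:
carry_out:
  increments:
    - {"dp": [0,0,0],"angular": [0,0,0]}
    - {"dp": [0,0,0],"angular": [0,0,0]}
    - {"dp": [0,0,0],"angular": [0,0,0]}
    - {"dp": [0,0,0],"angular": [0,0,0]}
    - {"dp": [0,0,0],"angular": [0,0,0]}
    - {"dp": [0,0,-0.2],"angular": [0,0,0]}
    - {"dp": [0,0,-0.4],"angular": [0,0,0]}
    - {"dp": [0,0,-0.6],"angular": [0,0,0]}
    - {"dp": [0,0,-0.6],"angular": [0,0,0]}
    - {"dp": [0,0,-0.6],"angular": [0,0,0]}
    - {"dp": [-0.3,0,-0.4],"angular": [0,0,0]}
    - {"dp": [-0.7,0,0],"angular": [0,0,0]}
    - {"dp": [-0.7,0,0],"angular": [0,0,0]}
    - {"dp": [-0.7,0,0],"angular": [0,0,0]}
    - {"dp": [-0.7,0,0],"angular": [0,0,0]}
    - {"dp": [-0.7,0,0],"angular": [0,0,0]}
    - {"dp": [-0.5,0,0],"angular": [0,0,0]}
    - {"dp": [-0.2,0,0],"angular": [0,0,0]}
    - {"dp": [0,0,0],"angular": [0,0,0]}
  gripper: 1

```text
t: 46.6
ee_pos: [0.4266, -0.068, 0.1676]
tool_rot: [3.14, -0.0, 0.016]
contact_force: [0.1, -0.9, 0.9]
opening: 1.001
```

```bash
python3 - <<'E'
from h import *
np.set_printoptions(precision=4,suppress=True)
b=snap('side','s7');t=snap('top','t7')
cv2.imwrite('pics/c9.png',np.vstack([cv2.resize(b[120:380,180:460],(520,300)),cv2.resize(np.clip(t[110:280,100:545]*1.4,0,255).astype(np.uint8),(520,200))])[:,:,::-1])
def disc(im,n,lo,hi,box,z):
    H=cv2.cvtColor(im,cv2.COLOR_RGB2HSV);x0,y0,x1,y1=box;k=np.zeros(H.shape[:2],np.uint8);k[y0:y1,x0:x1]=cv2.inRange(H,lo,hi)[y0:y1,x0:x1]
    c=max(cv2.findContours(k,0,2)[0],key=cv2.contourArea);return ray(n,*cv2.fitEllipse(c)[0],z)[:2]
def f(p,C,a):
    a=np.radians(a);ey=np.array([np.cos(a),np.sin(a)]);return np.array([(p-C)@[ey[1],-ey[0]],(p-C)@ey])
B=((.6195,.0027),83.7);R=((.5915,-.274),94.9)
for tag,g,(C,a),bt,bs in(('green',((42,100,40),(82,255,255)),B,(330,180,400,250),(290,180,370,240)),('orange',((0,170,110),(14,255,255)),R,(480,180,540,250),(385,120,430,150))):
    for n,im,bx in(('top',t,bt),('side',b,bs)):
        try: print(tag,n,f(disc(im,n,*g,bx,.072),np.array(C),a))
        except Exception as e: print(tag,n,'hidden')
H=cv2.cvtColor(t,cv2.COLOR_RGB2HSV);k=np.zeros(H.shape[:2],np.uint8);k[180:250,260:340]=cv2.inRange(H,(0,0,120),(180,60,255))[180:250,260:340]
c=cv2.convexHull(max(cv2.findContours(k,0,2)[0],key=cv2.contourArea));M=cv2.moments(c);print('gauge case',f(ray('top',M['m10']/M['m00'],M['m01']/M['m00'],.048)[:2],np.array(B[0]),B[1]))
print(monitor.read_state()['ee_pos'])
E
```

```text
green top [ 0.003  -0.0724]
green side [-0.0002 -0.0711]
orange top [ 0.0021 -0.0742]
orange side hidden
gauge case [0.0027 0.021 ]
[ 0.4289 -0.0682  0.1678]
```

View pics/c9.png

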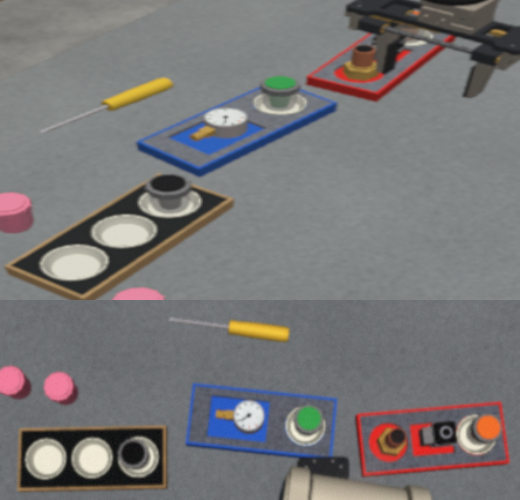

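Both kits are complete: green (308,418) and orange (488,428) upright in their dimples, the gauge flat, and the black cup and screwdriver unmoved. The arm is clear, so I'm handing in.

```bash
python3 -c "
from h import *
print(job.finish_job())"
```

```text
the job is handed in; nothing more can be done
None
```

Both burner repair kits are made up and the job is handed in at about 47 s of robot time; `finish_job` gave no verdict. In the last pictures, every part I could measure was inside its limits. Positions are in each tray's own frame; the arm was clear of everything.

| Part | Measured x, y (mm) | Allowed x, y (mm) | How checked |
|---|---|---|---|
| Green cup | about 0 to 3, −72 | ±12, −83 to −59 | top and side, at the end |
| Gauge | 3, 35 | ±12, 26 to 50 | top only, at the end |
| Orange cup | 2, −74 | ±12, −83 to −59 | top only, at the end |
| Coil | about 0.5, −3.5 | ±12, −11 to 13 | top and side, before the cups were moved |
| Union | −3.5, 68.5 | ±12, 60 to 84 | top and side, before the cups were moved |

- **Cups:** both stand upright in their dimples. Each was let go where its descent stalled, at the expected floor height and with almost no measured force.
- **Left alone:** the black cup and the screwdriver look unmoved in the final pictures; I did not measure them.
- **Not confirmed:** the gripper hid the orange cup from the side camera at the end. A side picture just after its release showed it upright.
- **One odd reading:** the force while setting down the coil never clearly showed contact (it stayed at about −3 N vertically). Two-view measurement of its top ring at 60 mm still put it on the pocket floor.

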